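Shim the lens blocker level, load its blocks and shut its lid

ROBOT

A 6-joint arm with a two-finger parallel gripper is mounted at the origin on the work surface. World frame = base frame: x ahead of the robot, y to its left, z up, the work surface at z = 0. Lengths are in m, angles in degrees, forces in N, time in s.
With the tool pointing down it reaches from about 0.25 to 0.725 m from the base axis. Payload 9.7 kg.
Tool frame: the origin (TCP) lies at the very end of the fingers, on their centre line; the grasp point (between the pads) lies 19 mm behind it; z points along the fingers, y is the line along which they close (so a half turn about z gives the same grasp; the last joint's range is limited). The gripper opens to 85 mm and grips with 20 to 120 N. Pads are 22 mm wide; open, the fingers measure 114 mm over their backs; the gripper's body (76 mm by 85 mm) begins 54 mm behind the grasp point. The pads swing forward as they close: fully open they stand 13 mm farther back than shut.
Start: joints at [-66.005, 4.979, 10.078, 95.1, 0, 90], TCP at [0.224, -0.502, 0.196] pointing down, gripper open.
Joint ranges: [-179.16, 179.16], [-48.56, 103.87], [-65.8, 70.77], [-126.05, 130.52], [-82.76, 87.17], [-180, 180]. Speed limits (degrees/s): [127.2, 127.2, 147.25, 180, 180, 180].

INTERFACE

Orientations are given as [roll, pitch, yaw] about the fixed x, y, z axes, in that order (R = Rz(yaw) Ry(pitch) Rx(roll)).
In Python, from workcell import bot gives the robot as it stands.
- The arm moves only by the tool step_arm, never from a script. Its argument "targets" is a list of rows, each a list of 3 entries, a list of its own where there are three numbers: the opening, from 0 (shut) to 1 (fully open), then the shift along the world's x, y, z in mm, then the turn, a rotation vector about the world's x, y, z in rad. In form: [[grip, [tx, ty, tz], [wx, wy, wz]], ...]. A call has 1 to 8 rows; each row is the pose to reach, as a shift and turn from the pose commanded when the call began; what a row does not reach only later rows make up. A row lasts 1/10 s, in which the tool goes at most 50 mm and 8.59 degrees, less where a joint would pass 70% of its speed; a pose out of reach is approached as far as the arm can. A call with a gripper value outside its range is refused whole. The fingers move at their own pace and stop on an object; "force" is the grip in N (left out, the last holds). Time passes only in rows, so rows that repeat a pose let the fingers close. It gives the time, the measured TCP pose, the force, the opening and the grip force at its end, in the units of the state.
- bot.get_obs(): the state, without advancing time (a new reading comes with each control period).
- bot.camera(name): name is "scene" or "top"; returns (picture, depth): 400x640x3 uint8, red, green, blue; 400x640 float32, m along the optical axis (not along the pixel's ray), 0 where there is no reading.
- bot.camera_params(name): a dict with "K" (3x3 intrinsics, pixels), "R" (3x3) and "t" (3): a world point X has camera coordinates R X + t. Camera axes: x right, y down, z forward; pixel columns grow to the right and rows downward; lengths in m; the calibration is good to about 2 mm. A picture is of the moment at which its call begins. camera_params takes no time and is no camera call.
- bot.job_done(): hands the job in; it is judged then, once.
The state is a dict: "time": time; "q": joint angles; "qd": joint speeds; "joint_efforts": joint torques, N m; "ee_pos": TCP position; "tcp_rot": TCP orientation; "wrist_force": force on the tool from outside, world axes, zero at the start; "torque": the same for the moment, N m; "opening": finger opening in m; "grasp_force": force on a finger pad.
Only numpy, scipy, OpenCV 4.12 (cv2) and the standard library are available. Lean on these libraries where they do the work, as an engineer would, in place of code of your own. Each camera call takes 0.05 s, during which the arm holds its last target. There are 200 camera calls.

TASK

Get the lens blocker ready for work: with the pry bar over the fulcrum block, lever the blocker's steel lip up, slide both shims under the lip, one on either side of the fulcrum, until their grip tabs meet the lip's edge, and press the blocker down so that it rests on the shims; the bar belongs back on its mat, lying flat. Stand every red lens block that is out on the counter upright in the well on top of the blocker and press the well's lid shut past its catch. Leave the marker holder, the tracer cradle and the spray bottle where they are.

Things in the scene. Friction and masses are not known exactly. Their poses are not given: they have to be found in the camera images.
- blocker_base: fixed base of the grey lens blocker. Origin on the countertop, z up, x from the fulcrum towards the tilt hinge (roughly to the robot's right), y along the lip. Fulcrum block at x = -190, 40 long in y (-20 to +20), 16 wide, its top a half-round ridge along y of radius 8 (centre at z = 12, top at z = 20). Tilt hinge along y at x = +120, z = 30.
- tilt (a joint): tilt of the blocker, rad: 0 = down (start), grows as the lip rises, at most 0.10. Lip edge 250 from the hinge axis. Weight about 2.5 kg; raising takes 20 to 30 N up at the lip. The hinge is stiff and holds it at the tilt where it is left; 3 to 12 N down on the lip lowers it. Resting on both fully home shims it reads about 0.029; 0.05 or more leaves room to slide them in.
- blocker: the tilting grey lens blocker, a housing 190 (x) x 210 (y) with the steel lip on its side. Origin: middle of its tilt hinge; axes as the base's, turned by the tilt.
- lip (a point): the blocker's steel lip, 220 long (y), 12 thick, sticking out 60 ahead of the 210 wide housing, open underneath. Origin: middle of its lower front edge; x into the machine, y along the lip, z up. With the blocker down this edge is 18 above the counter and 60 beyond the fulcrum's middle (base x = -130). Tilts with the blocker.
- well (a point): middle of the floor of the open well in the blocker's top: 90 (x) x 140 (y), 32 deep, axes as the base's, tilting with the blocker; floor 98 above the counter when down. The flat rim extends 55 ahead of the well towards the lip; on it the black spring catch stands 18 high at well x = -58 to -88, y = -25 to +25.
- lid (a joint): angle of the well's lid, rad: 0 = shut, grows as it opens to 1.9 (leaning back; it starts there, beyond upright). Slightly stiff hinge: it stays where it is left; 1 to 3 N at its edge moves it. It meets the spring catch at about 0.09; 5 to 12 N down near its edge pushes it past, and it stays at 0.
- lid_hinge (a point): middle of the lid's hinge axis, on the rim at well x = +50, axis along the base's y; its frame turns with the lid.
- lid_edge (a point): middle of the lid's free edge, on the lid's outer face (upper face when shut). The lid is a white plate 108 from hinge to edge, 160 wide, 6 thick.
- bar: steel pry bar, black handle, 290 long, 280 g. Underside flat (z = 0) from x = -150 to +100. Handle x = -150 to -50, 20 wide, 16 high; shank x = -50 to +100, 16 wide, 10 high; toe from x = +100: a blade 40 long, 22 wide, 6 thick, bent upwards 0.30 rad. Origin on the underside, x towards the toe, z up. Centre of mass near x = -35.
- mat: grey fabric-faced tool mat, fixed, 320 (x) x 120 (y) x 3 thick, on which the bar lies at the start, toe towards the mat's +x. Origin: centre of its underside.
- shim_a: grey plastic levelling shim, 80 g: flat foot 75 long (x) x 30 wide (y) x 24 thick with an upright grip tab 30 (x) x 12 (y) on its rear end, tab top 50 above the underside. Origin on the underside below the tab's middle; x towards the nose: foot from x = -15 to +60, tab from -15 to +15, so 45 of foot sticks out ahead of the tab.
- shim_b: a second levelling shim, the same as shim_a; origin and axes as there
- shim_a_nose (a point): middle of the lower front edge of shim_a's foot
- shim_b_nose (a point): middle of the lower front edge of shim_b's foot
- block_1: red plastic lens block: round flange 36 diameter x 8 high, round boss 22 diameter on it, 24 high in all, 30 g. Origin: centre of its underside, z up. Stands upright on the counter. Two or three blocks are present; an absent one reads None.
- block_2: a second such lens block; origin as block_1
- block_3: a third such lens block; origin as block_1
- marker_holder: steel cup 60 diameter x 70 high with marker pens to 125 high; bystander, origin under its centre
- tracer_cradle: clear acrylic frame tracer cradle 110 x 150 x 57 high; bystander, origin under its centre
- spray: white bottle 48 diameter x 120 high; bystander, origin under its centre
Not all that is in view belongs to the job. Leave any blue or orange look-alike of the shim_b alone.

How it is judged:
By the outcome, as a careful person would: the job done as asked, in the order asked, and still so for the second after the job is handed in, with the robot touching nothing.
Of block_1, block_2, block_3 only 2 to 3 are there at a start; the rules pass over those that are not, and their reading is None.
At some moment in a run one of shim_a, shim_b, block_1, block_2, block_3 may be knocked a few centimetres aside while the robot is not near it.
It also fails if it takes over 210 s, if anything falls off the work surface, if the arm or the gripper's body presses on something with over 40 N, if the wrist force passes 120 N, or if a joint passes its speed limit or range.

## Working session

There is one attempt and no reset: what is moved stays moved. The work goes in short steps, Python scripts to look and compute and a tool call to move; the robot and the scene stay as the last step left them, time stands still between calls to the robot, and variables do not carry over. Pictures are saved under pics/ and viewed, at most 14 in all, crops included, and the job is handed in when it is done.

Besides the shell and the picture viewer there is one more tool, called after "Emit:" in YAML: its name, and indented under it one key for each argument. step_arm: Moves the arm, as the interface text tells. Its arguments: {"type":"object","properties":{"targets":{"type":"array","items":{"type":"array"}},"force":{"type":"number"}},"required":["targets"]}

```bash
ls; mkdir -p pics; python3 - <<'E'
from workcell import bot
import cv2,numpy as np
for n in("scene","top"):
    p,d=bot.camera(n); cv2.imwrite(f"pics/{n}0.png",p[:,:,::-1]); np.savez(f"pics/{n}0.npz",p=p,d=d)
    c=bot.camera_params(n); print(n,np.round(c["K"],1).tolist(),np.round(c["R"],4).tolist(),np.round(c["t"],4).tolist(), (d>0).mean())
print(bot.get_obs())
E
```

```text
pics
scene [[507.8, 0.0, 314.5], [0.0, 507.8, 195.8], [0.0, 0.0, 1.0]] [[-0.6913, 0.7226, -0.0067], [0.4516, 0.4248, -0.7846], [-0.5641, -0.5454, -0.62]] [0.3871, -0.183, 1.7392] 0.98146875
top [[412.6, 0.0, 316.3], [0.0, 412.6, 197.8], [0.0, 0.0, 1.0]] [[-0.0135, -0.9999, 0.0], [-0.982, 0.0132, -0.1882], [0.1882, -0.0025, -0.9821]] [0.0178, 0.5882, 1.3942] 0.99605859375
{'time': 0.1, 'q': array([-6.60063055e+01,  5.01072898e+00,  1.00370769e+01,  9.50990341e+01,
       -3.47503017e-04,  9.00014696e+01]), 'qd': array([-0.0772243 , -0.08474847,  0.19464144, -0.02455111,  0.07713803,
        0.14100753]), 'joint_efforts': array([-2.78117850e-04, -5.21561337e+01,  4.65652943e+01,  1.59946393e-02,
       -4.39522194e-05, -2.04738114e-05]), 'ee_pos': array([ 0.22354458, -0.50224285,  0.19551014]), 'tcp_rot': array([-1.79927314e+02,  3.49367037e-04,  2.39922254e+01]), 'wrist_force': array([-0.52459214,  0.60416315, -0.01001495]), 'torque': array([0.00085897, 0.03909819, 0.02721655]), 'grasp_force': 0.0, 'opening': 0.08556433440030917}
```

View pics/scene0.png

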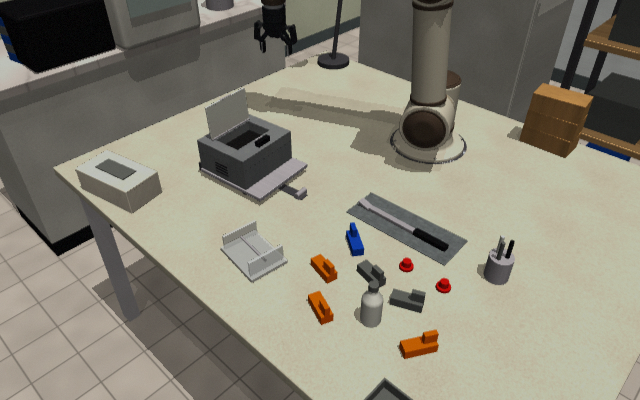

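View pics/top0.png

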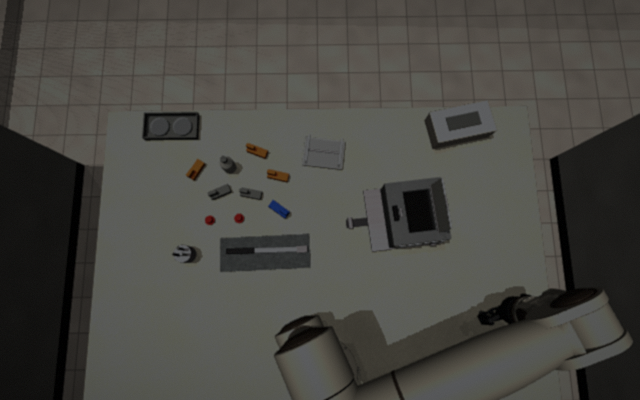

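The scene view shows the blocker at (245,145), fulcrum at (295,192), bar on its mat at (405,228), grey shims at (371,272) and (407,299), red blocks at (406,265) and (443,285). The top view shows two red blocks at (210,220) and (239,218), and grey shims at (220,192) and (251,194).

```bash
cat > h.py <<'E'
from workcell import bot
import cv2,numpy as np
def shot(n):
    p,d=bot.camera(n); return p,d,bot.camera_params(n)
def cloud(d,c):
    K,R,t=map(np.array,(c["K"],c["R"],c["t"]))
    v,u=np.mgrid[:400,:640]
    P=np.stack([(u-K[0,2])/K[0,0]*d,(v-K[1,2])/K[1,1]*d,d],-1)
    return (P-t)@R
def ray(uv,z,c):
    K,R,t=map(np.array,(c["K"],c["R"],c["t"]))
    uv=np.atleast_2d(np.asarray(uv,float)); r=np.c_[uv,np.ones(len(uv))]@np.linalg.inv(K).T@R
    C=-R.T@t; return C+r*((z-C[2])/r[:,2])[:,None]
def proj(X,c):
    K,R,t=map(np.array,(c["K"],c["R"],c["t"]))
    q=(np.atleast_2d(X)@R.T+t)@K.T; return q[:,:2]/q[:,2:]
E
python3 - <<'E'
from h import *
for n in("scene","top"):
    f=np.load(f"pics/{n}0.npz"); p,d=f["p"],f["d"]; c=bot.camera_params(n); W=cloud(d,c)*1000
    hsv=cv2.cvtColor(p,cv2.COLOR_RGB2HSV)
    m=((W[...,2]>6)&(W[...,0]>150)&(W[...,0]<1000)&(abs(W[...,1])<800)&(d>0)).astype(np.uint8)
    k,l,s,ce=cv2.connectedComponentsWithStats(m)
    print(n)
    for i in range(1,k):
        if s[i,4]<25: continue
        q=W[l==i]; r=cv2.minAreaRect(q[:,:2].astype(np.float32))
        print(s[i].tolist(),"c",np.round(r[0]),"sz",np.round(r[1]),round(r[2],1),"z",np.round(np.percentile(q[:,2],[5,50,99])),"rgb",np.median(p[l==i],0),"hue",np.median(hsv[l==i],0))
    red=((hsv[...,0]<6)|(hsv[...,0]>174))&(hsv[...,1]>170)&(hsv[...,2]>50)
    k,l,s,ce=cv2.connectedComponentsWithStats(red.astype(np.uint8))
    for i in range(1,k):
        if s[i,4]>8: print("red",s[i],ce[i],np.round(np.median(W[l==i],0)))
    # counter plane check
    g=W[(abs(W[...,2])<6)&(W[...,0]>300)&(W[...,0]<800)&(abs(W[...,1])<.5e3)]; print("counter z",np.median(g[:,2]))
f=np.load("pics/top0.npz");p=f["p"]
cv2.imwrite("pics/topc.png",cv2.resize(np.clip(p[125:285,170:460,::-1].astype(float)*1.8,0,255).astype(np.uint8),None,fx=2.7,fy=2.7,interpolation=2))
f=np.load("pics/scene0.npz");p=f["p"]
cv2.imwrite("pics/scenec.png",cv2.resize(p[85:215,190:315,::-1],None,fx=4.4,fy=4.4,interpolation=2))
E
```

```text
scene
[254, 0, 43, 56, 1321] c [ 231. -497.] sz [ 68. 150.] 32.6 z [267. 342. 433.] rgb [12. 13. 14.] hue [98. 43. 14.]
[399, 0, 49, 151, 4872] c [179.  63.] sz [ 58. 154.] 0.7 z [122. 310. 527.] rgb [76. 72. 62.] hue [21. 46. 76.]
[196, 87, 112, 114, 7119] c [ 447. -486.] sz [742. 311.] 67.8 z [ 28. 107. 237.] rgb [85. 83. 82.] hue [45. 10. 85.]
[75, 150, 87, 63, 3331] c [ 860. -518.] sz [127. 230.] 11.2 z [14. 78. 86.] rgb [101.  96.  88.] hue [ 30.  22. 101.]
[293, 187, 14, 12, 83] c [ 509. -107.] sz [29. 43.] 65.9 z [ 7. 17. 24.] rgb [128. 123. 124.] hue [160.  11. 128.]
[358, 197, 91, 54, 693] c [410. 190.] sz [288.  38.] 89.8 z [ 7. 14. 23.] rgb [71. 68. 69.] hue [140.  11.  71.]
[220, 219, 68, 63, 2249] c [768. -17.] sz [153. 116.] 83.2 z [ 9. 16. 59.] rgb [163. 162. 158.] hue [ 33.   9. 163.]
[346, 222, 18, 33, 367] c [560. 145.] sz [82. 31.] 53.6 z [ 9. 24. 52.] rgb [ 14.  58. 157.] hue [111. 228. 157.]
[484, 235, 31, 50, 965] c [405. 469.] sz [61. 60.] 36.1 z [ 12.  67. 124.] rgb [82. 79. 79.] hue [150.  11.  82.]
[311, 254, 26, 28, 416] c [685. 150.] sz [83. 32.] 75.5 z [1
[... 2525 characters left out ...]
2. 15.] 6.7 z [10. 20. 28.] rgb [77.5 75.5 74. ] hue [155.    9.   77.5]
[225, 242, 85, 16, 533] c [412. 187.] sz [298.  50.] 87.7 z [ 7. 14. 26.] rgb [55. 57. 57.] hue [102.   9.  57.]
[172, 245, 25, 18, 336] c [396. 475.] sz [60. 77.] 35.9 z [ 16.  70. 125.] rgb [61. 61. 62.] hue [105.   8.  62.]
[420, 287, 213, 81, 10873] c [ 219. -460.] sz [139. 540.] 0.5 z [402. 687. 713.] rgb [79. 76. 67.] hue [25. 36. 79.]
[274, 314, 73, 52, 2633] c [182.  43.] sz [ 64. 176.] 0.0 z [194. 624. 648.] rgb [61. 58. 52.] hue [22. 40. 61.]
red [235 214   9   8  53] [238.73584906 217.73584906] [527. 288.  21.]
red [206 216   8   8  48] [209.27083333 219.72916667] [521. 393.  20.]
counter z 0.3802651770908716
```

View pics/topc.png

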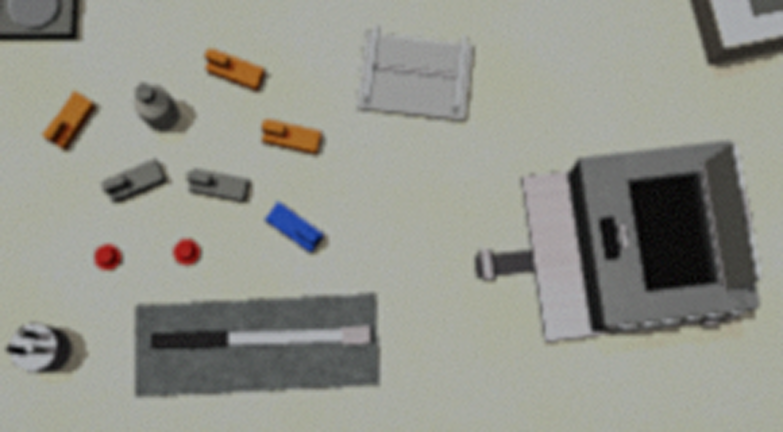

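View pics/scenec.png

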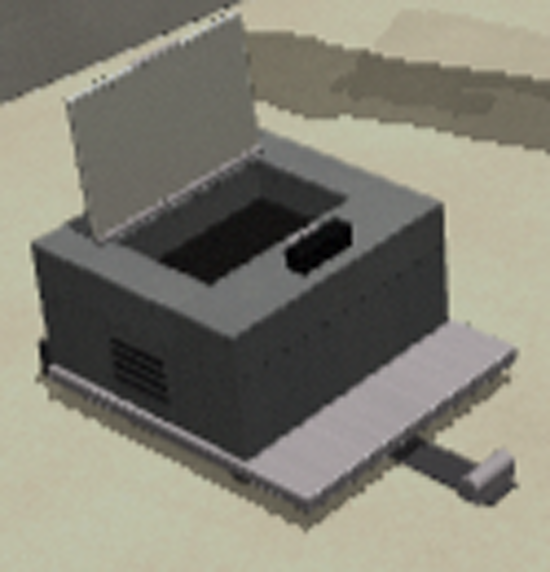

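The crops confirm it: the bar lies handle left, toe right on the mat. Both grey shims have their tabs at the left with noses right, and the fulcrum sits left of the lip at crop (485,265). There are two red blocks.

```bash
cat > m.py <<'E'
from h import *
def rect(q): 
    r=cv2.minAreaRect(q[:,:2].astype(np.float32)); return np.round(r[0],1),np.round(r[1],1),round(r[2],1)
def shims(S):
    out={}
    for n,(p,d,c) in S.items():
        W=cloud(d,c)*1000; hsv=cv2.cvtColor(p,cv2.COLOR_RGB2HSV)
        m=((W[...,2]>5)&(W[...,2]<60)&(W[...,0]>400)&(W[...,0]<900)&(W[...,1]>-150)&(W[...,1]<600)&(hsv[...,1]<60)&(d>0)).astype(np.uint8)
        if n=="scene": m[:, :]&=1
        k,l,s,ce=cv2.connectedComponentsWithStats(m)
        for i in range(1,k):
            if not 100<s[i,4]<1300: continue
            q=W[l==i]; t=q[q[:,2]>45]; f=q[(q[:,2]>20)&(q[:,2]<28)]
            if len(t)>5 and len(f)>20: print(n,"shim? tab",np.round(t.mean(0)),"tabrect",rect(t),"foot",rect(f))
def reds(S):
    for n,(p,d,c) in S.items():
        W=cloud(d,c)*1000; hsv=cv2.cvtColor(p,cv2.COLOR_RGB2HSV)
        red=((hsv[...,0]<6)|(hsv[...,0]>174))&(hsv[...,1]>150)&(hsv[...,2]>40)
        k,l,s,ce=cv2.connectedComponentsWithStats(red.astype(np.uint8))
        for i in range(1,k):
            if s[i,4]>15:
                q=W[l==i]; b=q[(q[:,2]>20)&(q[:,2]<27)]
                print(n,"red",np.round(ce[i]),"px",s[i,4],"all",np.round(np.median(q,0)),"boss",np.round(b.mean(0),1) if len(b) else None,"ray",np.round(ray(ce[i],.011,c)*1000)[0])
E
python3 - <<'E'
from m import *
S={n:(np.load(f"pics/{n}0.npz")["p"],np.load(f"pics/{n}0.npz")["d"],bot.camera_params(n)) for n in("scene","top")}
shims(S);reds(S)
for n,(p,d,c) in S.items():
    W=cloud(d,c)*1000
    def sel(z0,z1,x0,x1,y0,y1):
        q=W[(W[...,2]>z0)&(W[...,2]<z1)&(W[...,0]>x0)&(W[...,0]<x1)&(W[...,1]>y0)&(W[...,1]<y1)&(d>0)];return q
    print(n,"lip",rect(sel(26,34,350,700,-300,-120)),"rim",rect(sel(126,134,350,700,-480,-150)),"floor",rect(sel(94,102,380,650,-450,-250)),"catch",rect(sel(140,152,350,700,-350,-150)))
    q=sel(8,26,400,600,-125,-90);print("ful",rect(q),"top",np.round(q[q[:,2]>18].mean(0),1),q[:,2].max())
    q=sel(8,30,350,480,20,360);print("bar",rect(q)); h=q[q[:,2]>16.5]; print(" high",rect(h),len(h))
    for a in range(40,340,30):
        g=q[(q[:,1]>a)&(q[:,1]<a+30)]; print("  ",a,np.round(g.mean(0)[[0]],1),np.round(np.percentile(g[:,2],90),1),end=";")
    print()
    q=sel(140,245,350,700,-560,-200); print("lid",np.round(q.min(0)),np.round(q.max(0)),rect(q))
E
```

```text
scene shim? tab [625. 270.  50.] tabrect (array([623.9, 268.9]), array([31.9, 16.3]), 75.5) foot (array([619.1, 246.1]), array([79.5, 32. ]), 78.1)
scene shim? tab [426. 475.  53.] tabrect (array([421.7, 472.9]), array([23.8, 57.5]), 12.8) foot (array([423. , 473.6]), array([24.5, 58.1]), 12.6)
scene shim? tab [619. 381.  50.] tabrect (array([618.7, 381.3]), array([15.9, 30. ]), 21.5) foot (array([627.5, 360.8]), array([32.6, 75.4]), 19.8)
scene shim? tab [735. 338.  53.] tabrect (array([732.2, 337. ]), array([19.7, 46.2]), 37.4) foot (array([732.5, 333.8]), array([27.9, 48. ]), 27.2)
top shim? tab [616. 380.  51.] tabrect (array([616.6, 378.9]), array([13. , 28.1]), 27.8) foot (array([625.2, 359.2]), array([31.6, 74.2]), 21.9)
top shim? tab [621. 268.  50.] tabrect (array([622.1, 268.7]), array([30.8, 13.7]), 78.6) foot (array([616.9, 245.4]), array([75.7, 31.1]), 76.8)
scene red [406. 265.] px 151 all [538. 294.  11.] boss [532.6 291.   24. ] ray [534. 292.  11.]
scene red [443. 286.] px 169 all [531. 399.  11.] boss [527.  396.4  23.7] ray [528. 397.  11.]
top red [239. 218.] px 6
[... 972 characters left out ...]
), 6.4) rim (array([ 528.3, -324.3]), array([210.3, 191.1]), 6.2) floor (array([ 507.8, -324.4]), array([185.7, 138.6]), 3.2) catch (array([ 520.5, -255.3]), array([48.5, 29.1]), 7.8)
ful (array([ 475.4, -111.4]), array([98.7, 24. ]), 5.5) top [ 505.2 -109.6   20.7] 23.703689778037273
bar (array([413.6, 189.7]), array([324.8, 123.3]), 89.2)
 high (array([413.3, 187.6]), array([ 20. , 285.7]), 0.9) 187
   40 [414.2] 19.5;   70 [405.1] 16.6;   100 [412.1] 16.7;   130 [410.1] 16.2;   160 [416.1] 17.3;   190 [410.8] 15.2;   220 [408.8] 22.4;   250 [412.] 23.0;   280 [410.4] 22.3;   310 [407.9] 21.9;
lid [ 455. -397.  140.] [ 614. -240.  245.] (array([ 527.2, -315.8]), array([159.3, 151.3]), 6.0)
```

Emit:
step_arm:
  targets:
    - [1,[70,300,0],[0,0,0.4]]
    - [1,[70,300,0],[0,0,0.4]]
    - [1,[70,300,0],[0,0,0.4]]
    - [1,[70,300,0],[0,0,0.4]]
    - [1,[70,300,0],[0,0,0.4]]
    - [1,[70,300,0],[0,0,0.4]]
    - [1,[70,300,0],[0,0,0.4]]
    - [1,[70,300,0],[0,0,0.4]]

```text
time: 0.9
ee_pos: [0.294, -0.2014, 0.1963]
tcp_rot: [180.0, -0.0, 47.1]
wrist_force: [-0.2, -0.5, 0.2]
opening: 0.0853
grasp_force: 0.0
```

Emit:
step_arm:
  targets:
    - [1,[70,300,0],[0,0,0.4]]
    - [1,[70,300,0],[0,0,0.4]]
    - [1,[70,300,0],[0,0,0.4]]
    - [1,[70,300,0],[0,0,0.4]]
    - [1,[70,300,0],[0,0,0.4]]
    - [1,[70,300,0],[0,0,0.4]]
    - [1,[70,300,0],[0,0,0.4]]
    - [1,[70,300,0],[0,0,0.4]]

```text
time: 1.7
ee_pos: [0.3642, 0.0978, 0.1955]
tcp_rot: [-179.9, 0.1, 70.0]
wrist_force: [0.5, 0.2, 0.1]
opening: 0.0854
grasp_force: 0.0
```

Emit:
step_arm:
  targets:
    - [1,[49.5,182,-75],[0,0,0.362]]
    - [1,[49.5,182,-75],[0,0,0.362]]
    - [1,[49.5,182,-75],[0,0,0.362]]
    - [1,[49.5,182,-75],[0,0,0.362]]
    - [1,[49.5,182,-75],[0,0,0.362]]
    - [1,[49.5,182,-75],[0,0,0.362]]
    - [1,[49.5,182,-75],[0,0,0.362]]

```text
time: 2.4
ee_pos: [0.414, 0.2775, 0.1217]
tcp_rot: [180.0, 0.0, 90.4]
wrist_force: [-0.2, -0.9, 0.4]
opening: 0.0853
grasp_force: 0.0
```

Emit:
step_arm:
  targets:
    - [1,[0,0,-50],[0,0,0]]
    - [1,[0,0,-90],[0,0,0]]
    - [1,[0,0,-105],[0,0,0]]
    - [1,[0,0,-114],[0,0,0]]
    - [1,[0,0,-115],[0,0,0]]
    - [1,[0,0,-115],[0,0,0]]

```text
time: 3.0
ee_pos: [0.4142, 0.2798, 0.008]
tcp_rot: [179.9, -0.1, 90.5]
wrist_force: [-0.4, 0.3, 0.2]
opening: 0.0856
grasp_force: 0.0
```

Emit:
step_arm:
  targets:
    - [0,[0,0,0],[0,0,0]]
    - [0,[0,0,0],[0,0,0]]
    - [0,[0,0,0],[0,0,0]]
    - [0,[0,0,0],[0,0,0]]
    - [0,[0,0,0],[0,0,0]]
    - [0,[0,0,0],[0,0,0]]
    - [0,[0,0,0],[0,0,0]]
    - [0,[0,0,0],[0,0,0]]
  force: 100

```text
time: 3.8
ee_pos: [0.4131, 0.2795, 0.0062]
tcp_rot: [-180.0, 0.0, 90.6]
wrist_force: [-0.6, -0.3, 0.5]
opening: -0.0001
grasp_force: 0.0
```

```bash
python3 - <<'E'
from h import *
p,d,c=shot("scene"); cv2.imwrite("pics/s1.png",cv2.resize(p[170:330,300:520,::-1],None,fx=3.4,fy=3.4,interpolation=2))
print(bot.get_obs()["opening"],bot.get_obs()["grasp_force"],proj([.413,.28,.006],c),proj([.413,.28,.02],c))
E
```

```text
-0.00013539794448568987 0.0 [[428.82678411 240.05875107]] [[429.5313442  236.18642917]]
```

View pics/s1.png

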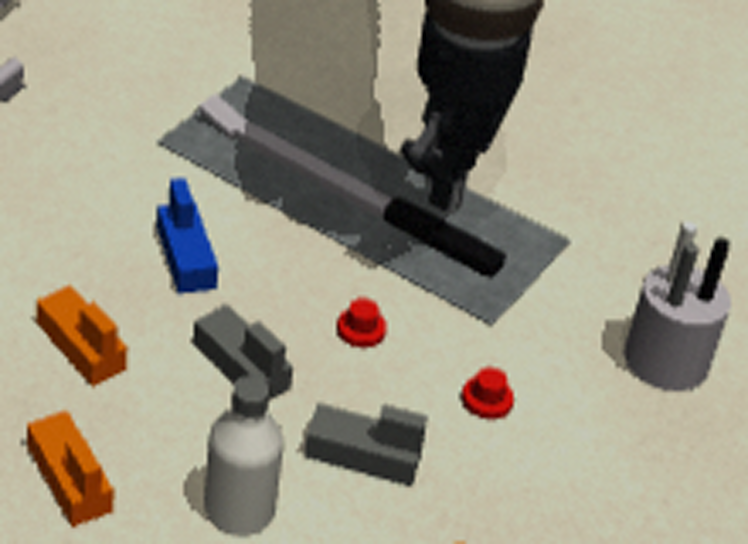

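The picture shows the shut fingers at crop (445,205), behind the handle on the robot's side. The bar is therefore not between the pads.

```bash
python3 - <<'E'
from h import *
for n in("scene","top"):
    p,d,c=shot(n); W=cloud(d,c)*1000; p0=np.load(f"pics/{n}0.npz"); d0=p0["d"]; c0=c; W0=cloud(d0,c)*1000
    for nm,X,D,P in(("old",W0,d0,p0["p"]),("new",W,d,p)):
        m=(X[...,0]>380)&(X[...,0]<480)&(X[...,1]>20)&(X[...,1]<340)&(X[...,2]>9)&(X[...,2]<30)
        print(n,nm)
        for a in range(35,340,30):
            g=X[m&(X[...,1]>a)&(X[...,1]<a+30)]
            if len(g): print("  y",a,"x",np.round(np.percentile(g[:,0],[5,50,95])),"z",np.round(np.percentile(g[:,2],90),1),len(g))
E
```

```text
scene old
  y 35 x [406. 419. 427.] z 21.5 46
  y 65 x [406. 418. 428.] z 15.7 54
  y 95 x [408. 418. 425.] z 15.7 50
  y 125 x [406. 417. 424.] z 16.3 52
  y 155 x [407. 416. 424.] z 15.1 48
  y 185 x [408. 416. 423.] z 15.8 56
  y 215 x [405. 419. 425.] z 20.3 58
  y 245 x [405. 420. 426.] z 21.6 84
  y 275 x [406. 418. 424.] z 21.4 84
  y 305 x [405. 417. 424.] z 20.8 88
scene new
  y 35 x [402. 418. 428.] z 20.8 49
  y 65 x [407. 417. 428.] z 16.1 49
  y 95 x [409. 416. 425.] z 15.9 50
  y 125 x [407. 417. 424.] z 15.6 49
  y 155 x [407. 417. 424.] z 14.9 50
  y 185 x [407. 418. 425.] z 15.1 56
  y 215 x [406. 418. 425.] z 19.7 65
  y 245 x [405. 418. 424.] z 21.0 83
  y 275 x [406. 420. 425.] z 21.3 89
  y 305 x [406. 418. 425.] z 21.1 88
top old
  y 35 x [396. 413. 423.] z 20.9 41
  y 65 x [390. 413. 427.] z 16.7 45
  y 95 x [406. 413. 421.] z 19.1 38
  y 125 x [407. 414. 429.] z 16.2 46
  y 155 x [404. 414. 429.] z 17.2 41
  y 185 x [394. 415. 448.] z 16.1 36
  y 215 x [401. 412. 438.] z 22.5 52
  y 245 x [403. 412. 422.] z 23.1 51
  y 275 x [402. 412. 421.] z 23.1 54
  y 305 x [402. 412. 439.] z 22.1 55
  y 335 x [392. 392. 392.] z 9.8 1
top new
  y 35 x [395. 413. 423.] z 22.1 41
  y 65 x [396. 413. 424.] z 17.2 47
  y 95 x [406. 413. 422.] z 18.7 40
  y 125 x [407. 414. 444.] z 16.8 46
  y 155 x [394. 414. 445.] z 17.2 42
  y 185 x [400. 411. 421.] z 16.3 38
  y 215 x [402. 412. 425.] z 19.5 48
  y 245 x [404. 412. 433.] z 21.6 45
```

```bash
python3 - <<'E'
from h import *
o=bot.get_obs(); print(o["ee_pos"],o["tcp_rot"],o["opening"],np.round(o["q"],2))
p,d,c=shot("scene"); W=cloud(d,c)*1000
for v in range(205,250,3):
    print(v,[tuple(np.round(W[v,u]).astype(int)) for u in (420,424,428,432,436)])
E
```

```text
[0.41314209 0.27951193 0.0061487 ] [-1.79994584e+02  1.50570730e-03  9.05711092e+01] 0.00026767916635290644 [ 34.08  -1.3  -17.43  73.88   0.   123.51]
205 [(np.int64(302), np.int64(176), np.int64(2)), (np.int64(453), np.int64(271), np.int64(146)), (np.int64(451), np.int64(281), np.int64(150)), (np.int64(449), np.int64(290), np.int64(153)), (np.int64(1331), np.int64(747), np.int64(937))]
208 [(np.int64(311), np.int64(183), np.int64(-1)), (np.int64(459), np.int64(275), np.int64(142)), (np.int64(457), np.int64(285), np.int64(146)), (np.int64(447), np.int64(290), np.int64(143)), (np.int64(429), np.int64(292), np.int64(133))]
211 [(np.int64(467), np.int64(270), np.int64(134)), (np.int64(467), np.int64(281), np.int64(141)), (np.int64(451), np.int64(283), np.int64(132)), (np.int64(442), np.int64(289), np.int64(130)), (np.int64(428), np.int64(293), np.int64(123))]
214 [(np.int64(472), np.int64(275), np.int64(130)), (np.int64(472), np.int64(285), np.int64(136)), (np.int64(457), np.int64(288), np.int64(129)), (np.int64(429), np.int64(284), np.int64(109)), (np.int64(431), np.int64(295), np.int
[... 1876 characters left out ...]
(20))]
241 [(np.int64(429), np.int64(263), np.int64(3)), (np.int64(424), np.int64(272), np.int64(5)), (np.int64(425), np.int64(284), np.int64(13)), (np.int64(420), np.int64(293), np.int64(16)), (np.int64(415), np.int64(301), np.int64(18))]
244 [(np.int64(440), np.int64(271), np.int64(5)), (np.int64(429), np.int64(277), np.int64(1)), (np.int64(423), np.int64(285), np.int64(2)), (np.int64(422), np.int64(296), np.int64(8)), (np.int64(422), np.int64(307), np.int64(16))]
247 [(np.int64(446), np.int64(276), np.int64(1)), (np.int64(441), np.int64(284), np.int64(3)), (np.int64(436), np.int64(293), np.int64(6)), (np.int64(426), np.int64(299), np.int64(2)), (np.int64(422), np.int64(308), np.int64(5))]
```

The depth shows the real fingertips at z≈43 mm while the reported TCP is at 6 mm. I need to calibrate this offset before grasping, so I'll lift clear and measure the tip, first vertical and then tilted.

Emit:
step_arm:
  targets:
    - [0,[0,0,50],[0,0,0]]
    - [0,[0,0,100],[0,0,0]]
    - [0,[0,0,150],[0,0,0]]
    - [0,[0,0,150],[0,0,0]]
    - [0,[0,0,150],[0,0,0]]

```text
time: 4.5
ee_pos: [0.4138, 0.28, 0.1573]
tcp_rot: [179.9, -0.1, 90.6]
wrist_force: [-0.3, 0.3, -0.7]
opening: -0.0002
grasp_force: 0.0
```

```bash
cat > tip.py <<'E'
from h import *
from scipy.spatial.transform import Rotation as Ro
o=bot.get_obs(); T=o["ee_pos"]*1000; R=Ro.from_euler("xyz",o["tcp_rot"],degrees=True).as_matrix()
print(np.round(T,1),np.round(o["tcp_rot"],2),o["opening"])
for n in("scene","top"):
    p,d,c=shot(n); W=cloud(d,c)*1000
    L=(W-T)@R  # tool frame
    m=(abs(L[...,0])<45)&(abs(L[...,1])<60)&(L[...,2]<15)&(L[...,2]>-140)&(W[...,2]>30)&(d>0)
    q=L[m]; print(n,len(q))
    for a in range(-120,10,10):
        g=q[(q[:,2]>=a)&(q[:,2]<a+10)]
        if len(g): print("  ",a,len(g),"x",np.round(np.percentile(g[:,0],[3,97])),"y",np.round(np.percentile(g[:,1],[3,97])))
E
python3 tip.py
```

```text
[413.8 280.  157.3] [ 1.7988e+02 -8.0000e-02  9.0570e+01] -0.00024057544103146832
scene 619
   -120 89 x [-8. 17.] y [-53.  58.]
   -110 82 x [-6. 18.] y [-42.  49.]
   -100 49 x [-10.  13.] y [-38.  43.]
   -90 66 x [-9. 13.] y [-28.  34.]
   -80 15 x [ 7. 12.] y [-6. 14.]
   -70 34 x [-7. 11.] y [-2. 16.]
   -60 33 x [-4. 11.] y [-4. 16.]
   -50 34 x [-8. 11.] y [-5. 14.]
   -40 9 x [-10.  10.] y [-0.  9.]
top 54
   -120 10 x [-13.  -6.] y [38. 56.]
   -110 4 x [-13.  -9.] y [36. 44.]
   -100 1 x [-12. -12.] y [39. 39.]
   -90 1 x [-13. -13.] y [34. 34.]
   -50 1 x [-11. -11.] y [-8. -8.]
```

Emit:
step_arm:
  targets:
    - [0,[0,0,0],[0.15,0,0]]
    - [0,[0,0,0],[0.3,0,0]]
    - [0,[0,0,0],[0.3,0,0]]
    - [0,[0,0,0],[0.3,0,0]]

```text
time: 5.0
ee_pos: [0.4128, 0.2782, 0.1549]
tcp_rot: [179.9, -17.0, 90.4]
wrist_force: [0.3, -0.7, 0.4]
opening: -0.0002
grasp_force: 0.0
```

```bash
python3 tip.py
```

```text
[412.8 278.2 154.9] [179.92 -17.05  90.44] -0.00016328027908706002
scene 820
   -120 123 x [-5. 18.] y [-52.  59.]
   -110 116 x [-8. 18.] y [-42.  49.]
   -100 74 x [-9. 14.] y [-37.  43.]
   -90 94 x [-10.  15.] y [-32.  34.]
   -80 28 x [ 1. 13.] y [-7. 14.]
   -70 44 x [-6. 13.] y [-4. 15.]
   -60 41 x [-6. 12.] y [-15.  15.]
   -50 34 x [-6. 12.] y [-5. 14.]
   -40 13 x [-8. 11.] y [-3.  8.]
top 0
```

The offset is along the tool axis: the true fingertip lies about 37 mm behind the reported TCP, with no sideways error. I'll compensate for it from here on.

Emit:
step_arm:
  targets:
    - [1,[0,0,-20],[-0.15,0,0]]
    - [1,[0,0,-50],[-0.3,0,0]]
    - [1,[0,0,-90],[-0.3,0,0]]
    - [1,[0,0,-130],[-0.3,0,0]]
    - [1,[0,0,-160],[-0.3,0,0]]
    - [1,[0,0,-180],[-0.3,0,0]]
    - [1,[0,0,-186],[-0.3,0,0]]
    - [1,[0,0,-186],[-0.3,0,0]]

```text
time: 5.9
ee_pos: [0.4126, 0.28, -0.0304]
tcp_rot: [-179.9, 0.1, 90.7]
wrist_force: [0.9, -0.1, 0.1]
opening: 0.0856
grasp_force: 0.0
```

Emit:
step_arm:
  targets:
    - [0,[0,0,0],[0,0,0]]
    - [0,[0,0,0],[0,0,0]]
    - [0,[0,0,0],[0,0,0]]
    - [0,[0,0,0],[0,0,0]]
    - [0,[0,0,0],[0,0,0]]
    - [0,[0,0,0],[0,0,0]]
    - [0,[0,0,0],[0,0,0]]
    - [0,[0,0,0],[0,0,0]]
  force: 100

```text
time: 6.7
ee_pos: [0.4136, 0.2797, -0.0289]
tcp_rot: [179.9, -0.0, 90.6]
wrist_force: [-0.8, -0.6, 6.2]
opening: 0.0173
grasp_force: 98.9
```

Emit:
step_arm:
  targets:
    - [0,[0,0,10],[0,0,0]]
    - [0,[0,0,50],[0,0,0]]
    - [0,[0,0,90],[0,0,0]]
    - [0,[0,0,100],[0,0,0]]
    - [0,[0,0,100],[0,0,0]]
    - [0,[0,0,100],[0,0,0]]

```text
time: 7.3
ee_pos: [0.4127, 0.2792, 0.069]
tcp_rot: [-179.9, 0.0, 90.6]
wrist_force: [-0.0, -0.7, -3.7]
opening: 0.017
grasp_force: 98.6
```

```bash
cat > bar.py <<'E'
from h import *
from scipy.spatial.transform import Rotation as Ro
import sys
x0,x1,y0,y1,z0=map(float,sys.argv[1:6])
o=bot.get_obs(); T=o["ee_pos"]*1000; print(np.round(T,1),np.round(o["tcp_rot"],2),o["opening"],np.round(o["wrist_force"],1),np.round(o["torque"],2))
for n in("scene","top"):
    p,d,c=shot(n); W=cloud(d,c)*1000
    m=(W[...,0]>x0)&(W[...,0]<x1)&(W[...,1]>y0)&(W[...,1]<y1)&(W[...,2]>z0)&(W[...,2]<120)&(d>0)
    print(n)
    for a in range(int(y0),int(y1),20):
        g=W[m&(W[...,1]>a)&(W[...,1]<a+20)]
        if len(g)>6: print("  y",a,"x",np.round(np.percentile(g[:,0],[5,50,95])),"ztop",np.round(np.percentile(g[:,2],[10,85]),1),len(g))
    cv2.imwrite(f"pics/{n}_last.png",p[:,:,::-1])
E
python3 bar.py 380 450 20 380 25
```

```text
[412.7 279.2  69. ] [-1.7993e+02  5.0000e-02  9.0570e+01] 0.016994404425849513 [-0.  -0.7 -3.7] [ 0.16  0.08 -0.04]
scene
  y 40 x [405. 416. 427.] ztop [111.5 117.5] 34
  y 60 x [406. 418. 427.] ztop [106.1 113. ] 56
  y 80 x [410. 421. 426.] ztop [101.9 110.8] 42
  y 100 x [409. 420. 425.] ztop [102.5 111.5] 48
  y 120 x [409. 420. 424.] ztop [102.9 111.2] 43
  y 140 x [408. 419. 424.] ztop [102.5 111.6] 47
  y 160 x [408. 417. 424.] ztop [103.5 112.1] 46
  y 180 x [408. 419. 423.] ztop [103.2 111.5] 47
  y 200 x [407. 418. 423.] ztop [103.5 111.3] 48
  y 220 x [407. 419. 424.] ztop [104.5 115.5] 48
  y 240 x [414. 422. 426.] ztop [105.9 117.5] 49
  y 260 x [420. 427. 436.] ztop [105.  116.7] 19
  y 280 x [401. 420. 434.] ztop [105.9 118.3] 70
  y 300 x [405. 420. 424.] ztop [106.3 117.9] 72
  y 320 x [405. 419. 423.] ztop [105.2 118.4] 54
top
  y 40 x [403. 413. 423.] ztop [110.4 117.8] 33
  y 60 x [403. 413. 423.] ztop [105.5 113. ] 42
  y 80 x [407. 414. 420.] ztop [105.3 111.8] 32
  y 100 x [407. 414. 421.] ztop [104.8 111.7] 30
  y 120 x [407. 414. 421.] ztop [105.8 112.8] 30
  y 140 x [405. 411. 421.] ztop [104.6 113.3] 33
  y 160 x [405. 411. 418.] ztop [105.5 112.7] 30
  y 180 x [405. 411. 418.] ztop [105.3 113.3] 30
  y 200 x [405. 412. 419.] ztop [106.1 113.1] 29
  y 220 x [404. 412. 420.] ztop [109.  116.4] 35
  y 240 x [402. 409. 422.] ztop [110.4 118. ] 34
  y 260 x [402. 411. 419.] ztop [111.8 116.3] 12
```

```bash
cat > plan.py <<'E'
import numpy as np
from scipy.spatial.transform import Rotation as Ro
F=np.array([506.5,-108.5]); ux=np.array([.1045,-.9945])
def pose(a,tip,h,xb=-97,zb=-33):
    # tip: X of upper tip beyond the fulcrum centre
    c,s_=np.cos(a),np.sin(a); L=(tip-(25.5+h)*s_)/c; s=136.4-L
    X=(8+h+zb)*s_+(xb-s)*c; Z=12+(8+h+zb)*c-(xb-s)*s_
    up=12+(25.5+h)*c-L*s_; lo=12+(19.8+h)*c-(138.2-s)*s_
    xy=F+X*ux
    return np.r_[xy,Z],Ro.from_euler("ZY",[-np.deg2rad(84),a]),(up,lo)
def run(P0,R0,ws):
    for w in ws:
        p,R,t=pose(*w); print(w,"shift",np.round(p-P0,1),"turn",np.round((R*R0.inv()).as_rotvec(),3),"tip up/lo",np.round(t,1))
E
python3 - <<'E'
from plan import *
R0=Ro.from_euler("Z",np.deg2rad(-89.4)); P0=np.array([413.5,280,70.])
print("from start"); run(P0,R0,[(0,35,80),(.42,35,25)])
p,R,_=pose(.42,35,25); print("from A"); run(p,R,[(.42,35,2),(.42,50,2),(.42,60,2),(.42,68,2),(.38,74,2),(.36,80,1)])
p,R,_=pose(.36,80,1); print("from B"); run(p,R,[(.30,81,0),(.25,81,0),(.2,81,0),(.15,81,0),(.1,81,0),(.06,81,0),(.03,81,0),(0,81,0)])
E
```

```text
from start
(0, 35, 80) shift [  72.3 -191.2   -3. ] turn [0.    0.    0.094] tip up/lo [117.5 111.8]
(0.42, 35, 25) shift [  72.2 -190.9   30.7] turn [0.419 0.024 0.093] tip up/lo [51.7 45.7]
from A
(0.42, 35, 2) shift [  0.    0.  -25.2] turn [0. 0. 0.] tip up/lo [26.5 20.5]
(0.42, 50, 2) shift [  1.6 -14.9 -31.9] turn [0. 0. 0.] tip up/lo [19.8 13.9]
(0.42, 60, 2) shift [  2.6 -24.9 -36.4] turn [0. 0. 0.] tip up/lo [15.3  9.4]
(0.42, 68, 2) shift [  3.4 -32.8 -39.9] turn [0. 0. 0.] tip up/lo [11.8  5.8]
(0.38, 74, 2) shift [  3.9 -37.  -49. ] turn [-0.04  -0.004 -0.   ] tip up/lo [12.1  6.1]
(0.36, 80, 1) shift [  4.4 -42.2 -55.6] turn [-0.06  -0.006  0.   ] tip up/lo [10.2  4.2]
from B
(0.3, 81, 0) shift [ -0.1   0.7 -10.8] turn [-0.06  -0.006  0.   ] tip up/lo [13.6  7.7]
(0.25, 81, 0) shift [ -0.1   1.4 -18.7] turn [-0.109 -0.011  0.   ] tip up/lo [17.6 11.7]
(0.2, 81, 0) shift [ -0.2   1.5 -26.7] turn [-0.159 -0.017  0.   ] tip up/lo [21.6 15.7]
(0.15, 81, 0) shift [ -0.1   1.1 -34.7] turn [-0.209 -0.022 -0.   ] tip up/lo [25.5 19.6]
(0.1, 81, 0) shift [ -0.    0.  -42.6] turn [-0.259 -0.027 -0.   ] tip up/lo [29.5 23.6]
(0.06, 81, 0) shift [  0.1  -1.2 -48.9] turn [-0.298 -0.031 -0.   ] tip up/lo [32.7 26.9]
(0.03, 81, 0) shift [  0.3  -2.4 -53.6] turn [-0.328 -0.034 -0.   ] tip up/lo [35.1 29.3]
(0, 81, 0) shift [  0.4  -3.8 -58.2] turn [-0.358 -0.038  0.   ] tip up/lo [37.5 31.8]
```

Emit:
step_arm:
  targets:
    - [0,[15,-40,20],[0,0,0.02]]
    - [0,[33,-85,30],[0,0,0.05]]
    - [0,[51,-130,31],[0,0,0.08]]
    - [0,[65,-170,31],[0,0,0.094]]
    - [0,[72,-191,31],[0.14,0.008,0.094]]
    - [0,[72,-191,31],[0.28,0.016,0.093]]
    - [0,[72,-191,31],[0.419,0.024,0.093]]
    - [0,[72,-191,31],[0.419,0.024,0.093]]

```text
time: 8.2
ee_pos: [0.4842, 0.086, 0.0982]
tcp_rot: [-179.7, -24.3, 95.6]
wrist_force: [-0.9, -0.2, -3.7]
opening: 0.0171
grasp_force: 98.6
```

Emit:
step_arm:
  targets:
    - [0,[0,0,0],[0,0,0]]
    - [0,[0,0,0],[0,0,0]]

```text
time: 8.4
ee_pos: [0.4849, 0.089, 0.1008]
tcp_rot: [-179.9, -23.9, 96.0]
wrist_force: [0.1, -0.4, -2.4]
opening: 0.0173
grasp_force: 98.6
```

```bash
python3 bar.py 470 540 -160 140 32; python3 - <<'E'
import cv2
a=cv2.imread("pics/scene_last.png")[90:300,190:400];cv2.imwrite("pics/v2.png",cv2.resize(a,None,fx=2.8,fy=2.8,interpolation=2))
E
```

```text
[484.9  89.  100.8] [-179.95  -23.93   96.01] 0.017313633717092394 [ 0.1 -0.4 -2.4] [-0.44 -0.06 -0.03]
scene
  y -140 x [500. 512. 519.] ztop [48.  53.9] 34
  y -120 x [499. 513. 519.] ztop [50.6 56.7] 31
  y -100 x [497. 510. 514.] ztop [57.  66.9] 36
  y -80 x [494. 507. 511.] ztop [64.2 75.5] 31
  y -60 x [495. 506. 510.] ztop [73.4 86.4] 34
  y -40 x [493. 504. 508.] ztop [84.1 95.4] 34
  y -20 x [490. 501. 505.] ztop [ 92.9 104. ] 37
  y 0 x [487. 499. 503.] ztop [103.2 113.4] 35
  y 20 x [496. 499. 504.] ztop [107.6 118.9] 19
top
```

View pics/v2.png

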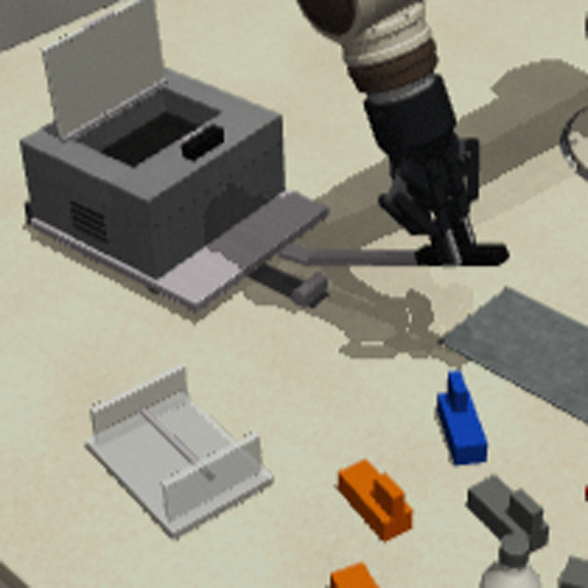

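The picture shows the bar held toe-down over the fulcrum, toe tip at crop (290,255) just short of the lip edge, as planned.

Emit:
step_arm:
  targets:
    - [0,[0,0,-15],[0,0,0]]
    - [0,[0,0,-25],[0,0,0]]
    - [0,[1.6,-15,-32],[0,0,0]]
    - [0,[2.6,-25,-36.5],[0,0,0]]
    - [0,[3.4,-33,-40],[0,0,0]]
    - [0,[3.4,-33,-40],[0,0,0]]

```text
time: 9.1
ee_pos: [0.4885, 0.0547, 0.0604]
tcp_rot: [-179.9, -24.0, 95.9]
wrist_force: [0.5, -0.3, -1.9]
opening: 0.0172
grasp_force: 98.7
```

```bash
cat > pred.py <<'E'
from plan import *; from workcell import bot
o=bot.get_obs(); print(np.round(o["ee_pos"]*1000,1),np.round(o["tcp_rot"],1),np.round(o["wrist_force"],1),np.round(o["torque"],2),round(o["opening"]*1000,1))
E
python3 pred.py; python3 bar.py 470 540 -200 40 5 | tail -40
```

```text
[488.5  54.7  60.4] [-179.9  -24.    95.9] [ 0.5 -0.3 -1.9] [-0.56 -0.04  0.03] 17.2
[488.5  54.7  60.4] [-179.93  -24.03   95.89] 0.017234403135194355 [ 0.5 -0.3 -1.9] [-0.56 -0.04  0.03]
scene
  y -200 x [477. 507. 536.] ztop [27.8 32.6] 89
  y -180 x [479. 510. 537.] ztop [ 9.7 31.4] 117
  y -160 x [503. 514. 523.] ztop [ 8.1 15.1] 30
  y -140 x [504. 513. 524.] ztop [ 8.8 25.2] 28
  y -120 x [495. 512. 526.] ztop [ 7.6 31.4] 79
  y -100 x [496. 510. 526.] ztop [ 6.8 41.8] 43
  y -80 x [496. 509. 511.] ztop [41.8 52.7] 30
  y -60 x [493. 506. 514.] ztop [47.7 61. ] 36
  y -40 x [492. 504. 509.] ztop [58.5 71.1] 34
  y -20 x [489. 502. 507.] ztop [64.2 83.1] 37
  y 0 x [481. 502. 506.] ztop [54.3 92.9] 38
  y 20 x [480. 503. 515.] ztop [ 90.1 117.2] 70
top
  y -200 x [472. 493. 534.] ztop [25.4 33.5] 72
  y 20 x [478. 494. 500.] ztop [ 99.5 112. ] 29
```

Emit:
step_arm:
  targets:
    - [0,[0.5,-4,-9],[-0.04,-0.004,0]]
    - [0,[1,-9.4,-15.6],[-0.06,-0.006,0]]
    - [0,[1,-9.4,-15.6],[-0.06,-0.006,0]]

```text
time: 9.5
ee_pos: [0.4893, 0.0463, 0.0453]
tcp_rot: [-180.0, -20.6, 96.0]
wrist_force: [-0.3, -0.1, -0.9]
opening: 0.0174
grasp_force: 98.7
```

Emit:
step_arm:
  targets:
    - [0,[-0.1,0.7,-11],[-0.06,-0.006,0]]
    - [0,[-0.1,1.4,-19],[-0.109,-0.011,0]]
    - [0,[-0.2,1.5,-27],[-0.159,-0.017,0]]
    - [0,[-0.2,1.5,-27],[-0.159,-0.017,0]]

```text
time: 9.9
ee_pos: [0.4898, 0.0473, 0.0193]
tcp_rot: [179.9, -11.2, 96.0]
wrist_force: [0.3, -7.9, 3.2]
opening: 0.0172
grasp_force: 99.5
```

```bash
cat > tilt.py <<'E'
from h import *
O=np.array([526.3,-298.0]); ux=np.array([.1045,-.9945]); uy=np.array([.9945,.1045])
for n in("scene","top"):
    p,d,c=shot(n); W=cloud(d,c)*1000
    X=(W[...,:2]-O)@ux; Y=(W[...,:2]-O)@uy
    for nm,x0,x1,z0,z1 in(("lip",-125,-80,20,65),("rim",-65,-20,120,160)):
        m=(X>x0)&(X<x1)&(abs(Y)<100)&((abs(Y)>32))&(W[...,2]>z0)&(W[...,2]<z1)&(d>0)
        if m.sum()<30: continue
        zz=np.median(W[...,2][m]); xm=np.median(X[m]); top=30 if nm=="lip" else 130
        print(n,nm,m.sum(),"z",round(zz,1),"tilt~",round((zz-top)/(120-xm),4))
E
python3 tilt.py; python3 pred.py
```

```text
scene lip 382 z 33.8 tilt~ 0.0169
scene rim 364 z 133.2 tilt~ 0.0195
top lip 488 z 33.1 tilt~ 0.0141
top rim 556 z 132.5 tilt~ 0.0156
[489.8  47.3  19.6] [179.9 -11.4  96. ] [ 0.3 -5.5  2.8] [-1.07  0.11 -0.01] 17.0
```

Emit:
step_arm:
  targets:
    - [0,[0.1,-0.4,-8],[-0.05,-0.005,0]]
    - [0,[0.2,-1.5,-16],[-0.1,-0.01,0]]
    - [0,[0.3,-2.7,-22],[-0.139,-0.014,0]]
    - [0,[0.5,-3.9,-27],[-0.169,-0.017,0]]
    - [0,[0.5,-3.9,-27],[-0.169,-0.017,0]]

```text
time: 10.5
ee_pos: [0.4906, 0.0448, -0.007]
tcp_rot: [179.9, -1.7, 96.0]
wrist_force: [-2.3, 1.0, 7.0]
opening: 0.017
grasp_force: 99.9
```

```bash
python3 tilt.py; python3 pred.py
```

```text
scene lip 374 z 46.1 tilt~ 0.0723
scene rim 526 z 140.6 tilt~ 0.0606
top lip 477 z 45.8 tilt~ 0.0708
top rim 578 z 141.2 tilt~ 0.0684
[490.6  44.9  -6.8] [179.9  -1.8  96. ] [-1.7  2.3  7.1] [ 0.76  0.27 -0.18] 17.2
```

Emit:
step_arm:
  targets:
    - [0,[-0.2,2,14],[0.09,0.009,0]]
    - [0,[-0.5,3.9,27],[0.169,0.017,0]]
    - [0,[-0.4,3,41],[0.25,0.026,0]]
    - [0,[-0.3,2.4,55],[0.328,0.034,0]]
    - [0,[-3,27,66],[0.328,0.034,0]]
    - [0,[-5.5,52,76],[0.328,0.034,0]]
    - [0,[-5.5,52,100],[0.328,0.034,0]]

```text
time: 11.3
ee_pos: [0.4829, 0.0976, 0.0909]
tcp_rot: [-179.8, -20.7, 96.0]
wrist_force: [-0.6, -0.1, -2.4]
opening: 0.0169
grasp_force: 98.6
```

Emit:
step_arm:
  targets:
    - [0,[0,15,10],[-0.12,-0.013,0]]
    - [0,[0,30,10],[-0.24,-0.025,0]]
    - [0,[0,45,5],[-0.358,-0.038,0]]
    - [0,[-30,90,-10],[-0.358,-0.038,0]]
    - [0,[-60,135,-20],[-0.358,-0.038,0]]
    - [0,[-71.2,183.8,-21.4],[-0.358,-0.038,0]]
    - [0,[-71.2,183.8,-21.4],[-0.358,-0.038,0]]

```text
time: 12.0
ee_pos: [0.4108, 0.2834, 0.0699]
tcp_rot: [-179.9, -0.1, 96.2]
wrist_force: [0.3, -0.8, -2.7]
opening: 0.0173
grasp_force: 98.8
```

Emit:
step_arm:
  targets:
    - [0,[0,0,0],[0,0,-0.047]]
    - [0,[0,0,-30],[0,0,-0.094]]
    - [0,[0,0,-30],[0,0,-0.094]]
    - [0,[0,0,-30],[0,0,-0.094]]

```text
time: 12.4
ee_pos: [0.4128, 0.2791, 0.0403]
tcp_rot: [-179.9, 0.1, 90.7]
wrist_force: [-0.1, -0.3, -1.9]
opening: 0.0173
grasp_force: 98.8
```

```bash
python3 tilt.py; python3 bar.py 380 450 20 380 25
```

```text
scene lip 367 z 46.1 tilt~ 0.0723
scene rim 512 z 141.0 tilt~ 0.0627
top lip 487 z 45.8 tilt~ 0.0711
top rim 585 z 140.9 tilt~ 0.0662
[413.7 279.6  41.4] [179.95  -0.    90.63] 0.017166089978441504 [ 0.2  0.  -2.3] [ 0.19 -0.01  0.01]
scene
  y 40 x [406. 419. 427.] ztop [83.3 89.3] 33
  y 60 x [406. 418. 429.] ztop [78.4 85.5] 52
  y 80 x [411. 420. 428.] ztop [74.7 82.9] 45
  y 100 x [408. 421. 424.] ztop [74.  83.7] 43
  y 120 x [408. 418. 425.] ztop [73.3 84.4] 46
  y 140 x [408. 419. 424.] ztop [76.3 83.7] 43
  y 160 x [408. 420. 425.] ztop [74.4 84.2] 47
  y 180 x [410. 420. 424.] ztop [75.3 84.5] 46
  y 200 x [407. 420. 425.] ztop [76.3 84.6] 48
  y 220 x [409. 420. 425.] ztop [76.2 88.5] 43
  y 240 x [416. 423. 426.] ztop [76.7 90.3] 49
  y 260 x [415. 432. 438.] ztop [ 79.5 103.9] 34
  y 280 x [402. 422. 436.] ztop [ 83.2 109.2] 141
  y 300 x [407. 421. 425.] ztop [78.9 91.1] 73
  y 320 x [405. 420. 424.] ztop [79.2 89.6] 53
top
  y 40 x [405. 414. 425.] ztop [85.  90.5] 27
  y 60 x [405. 415. 425.] ztop [78.8 86.1] 41
  y 80 x [409. 416. 424.] ztop [77.5 86.4] 33
  y 100 x [409. 416. 423.] ztop [79.4 85. ] 30
  y 120 x [406. 414. 422.] ztop [78.5 83.4] 28
  y 140 x [406. 413. 420.] ztop [77.8 86.5] 30
  y 160 x [406. 413. 420.] ztop [79.2 85.5] 30
  y 180 x [407. 413. 420.] ztop [79.6 85.6] 30
  y 200 x [407. 414. 421.] ztop [79.4 85.4] 30
  y 220 x [406. 414. 421.] ztop [79.9 89.4] 32
  y 240 x [404. 412. 421.] ztop [84.9 92. ] 36
  y 260 x [404. 410. 419.] ztop [85.2 90.1] 9
```

Emit:
step_arm:
  targets:
    - [0,[0,0,-40],[0,0,0]]
    - [0,[0,0,-62],[0,0,0]]
    - [0,[0,0,-68],[0,0,0]]
    - [0,[0,0,-70],[0,0,0]]
    - [0,[0,0,-70],[0,0,0]]

```text
time: 13.1
ee_pos: [0.4138, 0.2798, -0.0285]
tcp_rot: [179.9, 0.0, 90.6]
wrist_force: [-0.6, 0.0, -2.3]
opening: 0.0168
grasp_force: 99.0
```

Emit:
step_arm:
  targets:
    - [1,[0,0,0],[0,0,0]]
    - [1,[0,0,0],[0,0,0]]
    - [1,[0,0,0],[0,0,0]]
    - [1,[0,0,0],[0,0,0]]
    - [1,[0,0,20],[0,0,0]]
    - [1,[0,0,60],[0,0,0]]
    - [1,[0,0,110],[0,0,0]]
    - [1,[0,0,110],[0,0,0]]

```text
time: 13.9
ee_pos: [0.4158, 0.2814, 0.087]
tcp_rot: [179.5, -0.3, 90.6]
wrist_force: [0.8, -0.3, -0.4]
opening: 0.0853
grasp_force: 0.0
```

```bash
python3 - <<'E'
from m import *
S={n:shot(n) for n in("scene","top")}; shims(S); reds(S)
E
python3 bar.py 380 450 20 380 9 | grep -v "^top" | head -20
```

```text
scene shim? tab [624. 270.  50.] tabrect (array([623.9, 269.4]), array([32.2, 15.3]), 72.5) foot (array([620.1, 246.6]), array([78.8, 31.9]), 77.3)
scene shim? tab [425. 477.  53.] tabrect (array([422.1, 473.8]), array([26.2, 58.1]), 14.8) foot (array([422.9, 473.6]), array([24.1, 57.4]), 13.9)
scene shim? tab [619. 382.  50.] tabrect (array([619.1, 381.6]), array([16.3, 29.9]), 23.1) foot (array([626.4, 360.3]), array([34.2, 75.5]), 21.6)
scene shim? tab [735. 338.  53.] tabrect (array([731.5, 336.6]), array([22.8, 46.5]), 37.5) foot (array([731.5, 334.2]), array([24. , 47.7]), 30.3)
top shim? tab [616. 380.  50.] tabrect (array([616.2, 380.7]), array([13. , 29.5]), 22.0) foot (array([624.9, 358.7]), array([30.7, 74.2]), 22.7)
top shim? tab [622. 268.  49.] tabrect (array([622. , 268.8]), array([29.5, 12.1]), 74.4) foot (array([617.2, 246.8]), array([75.4, 30.5]), 77.4)
scene red [406. 265.] px 151 all [537. 294.  11.] boss [531.7 291.1  23.9] ray [534. 292.  11.]
scene red [443. 286.] px 169 all [531. 398.  11.] boss [526.6 396.5  23.6] ray [528. 397.  11.]
top red [239. 218.] px 6
[... 329 characters left out ...]
 y 100 x [410. 417. 425.] ztop [10.5 15.6] 33
  y 120 x [407. 417. 426.] ztop [10.1 15.8] 31
  y 140 x [406. 418. 424.] ztop [10.8 15.4] 31
  y 160 x [409. 417. 425.] ztop [ 9.9 15.6] 38
  y 180 x [407. 417. 425.] ztop [10.3 14.8] 38
  y 200 x [407. 418. 425.] ztop [10.1 15.3] 37
  y 220 x [407. 420. 426.] ztop [ 9.8 18.6] 39
  y 240 x [407. 419. 426.] ztop [11.2 20.3] 56
  y 260 x [405. 419. 426.] ztop [12.9 20.2] 56
  y 280 x [406. 418. 426.] ztop [12.2 20. ] 57
  y 300 x [406. 419. 425.] ztop [12.7 20.1] 58
  y 320 x [407. 418. 424.] ztop [11.5 20.8] 40
  y 40 x [393. 413. 429.] ztop [11.  21.4] 37
  y 60 x [396. 413. 424.] ztop [10.2 17.4] 29
  y 80 x [398. 417. 423.] ztop [ 9.7 15.4] 25
```

Emit:
step_arm:
  targets:
    - [0.5,[50,-3,0],[0,0,-0.1]]
    - [0.5,[98,-6,0],[0,0,-0.2]]
    - [0.5,[146,-8,0],[0,0,-0.23]]
    - [0.5,[190,-10,0],[0,0,-0.23]]
    - [0.5,[209.4,-11,0],[0,0,-0.23]]
    - [0.5,[209.4,-11,-45],[0,0,-0.23]]
    - [0.5,[209.4,-11,-80],[0,0,-0.23]]
    - [0.5,[209.4,-11,-85],[0,0,-0.23]]

```text
time: 14.9
ee_pos: [0.6188, 0.2667, -0.0121]
tcp_rot: [-179.5, 0.4, 77.4]
wrist_force: [-0.5, -0.5, -0.8]
opening: 0.0427
grasp_force: 0.0
```

Emit:
step_arm:
  targets:
    - [0.5,[0,0,0],[0,0,0]]
    - [0,[0,0,0],[0,0,0]]
    - [0,[0,0,0],[0,0,0]]
    - [0,[0,0,0],[0,0,0]]
    - [0,[0,0,0],[0,0,0]]
    - [0,[0,0,0],[0,0,0]]
    - [0,[0,0,0],[0,0,0]]
  force: 40

```text
time: 15.6
ee_pos: [0.6236, 0.2691, -0.0024]
tcp_rot: [179.8, -0.1, 77.4]
wrist_force: [-0.7, 0.2, 6.4]
opening: 0.0111
grasp_force: 40.9
```

Emit:
step_arm:
  targets:
    - [0,[0,0,30],[0,0,0]]
    - [0,[0,0,75],[0,0,0]]
    - [0,[-8,-45,75],[0,0,0.1]]
    - [0,[-16,-90,75],[0,0,0.2]]
    - [0,[-24,-135,75],[0,0,0.3]]
    - [0,[-32,-180,75],[0,0,0.325]]
    - [0,[-40,-225,75],[0,0,0.325]]
    - [0,[-40,-225,75],[0,0,0.325]]

```text
time: 16.4
ee_pos: [0.5819, 0.039, 0.0714]
tcp_rot: [179.9, 0.1, 95.8]
wrist_force: [1.0, 1.1, -1.0]
opening: 0.0111
grasp_force: 40.0
```

Emit:
step_arm:
  targets:
    - [0,[-8,-45,0],[0,0,0]]
    - [0,[-15,-90,0],[0,0,0]]
    - [0,[-19.9,-117,-10],[0,0,0]]
    - [0,[-19.9,-117,-40],[0,0,0]]
    - [0,[-19.9,-117,-55],[0,0,0]]
    - [0,[-19.9,-117,-55],[0,0,0]]

```text
time: 17.0
ee_pos: [0.5613, -0.0727, 0.0131]
tcp_rot: [-179.8, -0.0, 96.1]
wrist_force: [-0.3, 0.3, -0.2]
opening: 0.0112
grasp_force: 40.0
```

```bash
python3 pred.py; python3 tilt.py|grep lip; python3 - <<'E'
from h import *
for n in("scene","top"):
    p,d,c=shot(n); W=cloud(d,c)*1000
    m=(W[...,0]>525)&(W[...,0]<610)&(W[...,1]>-145)&(W[...,1]<-40)&(W[...,2]>15)&(W[...,2]<50)&(d>0)
    q=W[m]; print(n,len(q))
    if len(q)>20: r=cv2.minAreaRect(q[:,:2].astype(np.float32)); print(np.round(q.min(0)),np.round(q.max(0)),r)
    cv2.imwrite(f"pics/{n}_l.png",p[:,:,::-1])
a=cv2.imread("pics/scene_l.png")[90:300,190:400];cv2.imwrite("pics/v3.png",cv2.resize(a,None,fx=2.8,fy=2.8,interpolation=2))
E
```

```text
[561.3 -72.7  13.1] [-179.8   -0.    96.1] [-0.3  0.3 -0.2] [ 0.02  0.01 -0.07] 11.2
scene lip 205 z 45.8 tilt~ 0.071
top lip 421 z 45.5 tilt~ 0.0708
scene 298
[ 547. -136.   16.] [586. -53.  50.] ((566.7619018554688, -95.22627258300781), (35.41468811035156, 82.48228454589844), 3.3858745098114014)
top 0
```

View pics/v3.png

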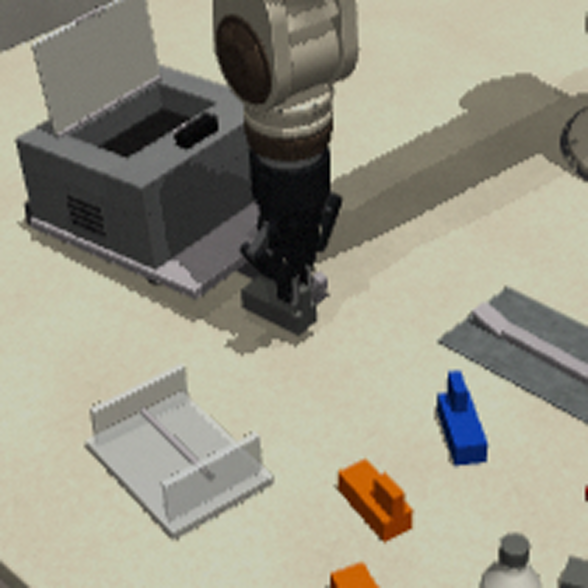

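The shim is held level, nose at crop (245,310) facing the lip. I'll lower it and slide it in.

Emit:
step_arm:
  targets:
    - [0,[0,0,-12],[0,0,0]]
    - [0,[0,0,-18],[0,0,0]]
    - [0,[2,-20,-18],[0,0,0]]
    - [0,[4,-40,-18],[0,0,0]]
    - [0,[6,-58,-18],[0,0,0]]
    - [0,[7.1,-68,-18],[0,0,0]]
    - [0,[7.1,-68,-18],[0,0,0]]

```text
time: 17.9
ee_pos: [0.5699, -0.1428, -0.0029]
tcp_rot: [180.0, 0.1, 95.9]
wrist_force: [1.3, -3.5, 4.4]
opening: 0.0111
grasp_force: 41.5
```

Emit:
step_arm:
  targets:
    - [0,[0.2,-2,0],[0,0,0]]
    - [0,[0.4,-4,0],[0,0,0]]
    - [0,[0.6,-6,0],[0,0,0]]
    - [0,[0.6,-6,0],[0,0,0]]
    - [0,[0.6,-6,0],[0,0,0]]

```text
time: 18.4
ee_pos: [0.5703, -0.1474, -0.0029]
tcp_rot: [180.0, 0.1, 96.0]
wrist_force: [0.8, 0.9, -0.6]
opening: 0.0111
grasp_force: 40.9
```

Emit:
step_arm:
  targets:
    - [0,[0.2,-1.5,0],[0,0,0]]
    - [0,[0.3,-3,0],[0,0,0]]
    - [0,[0.3,-3,0],[0,0,0]]

```text
time: 18.7
ee_pos: [0.5704, -0.1486, -0.0029]
tcp_rot: [180.0, -0.2, 96.1]
wrist_force: [-0.9, 10.8, 1.7]
opening: 0.0115
grasp_force: 41.1
```

Emit:
step_arm:
  targets:
    - [0,[0,1,0],[0,0,0]]
    - [0.4,[0,1,0],[0,0,0]]
    - [0.4,[0,1,0],[0,0,0]]
    - [0.4,[0,1,0],[0,0,0]]
    - [0.4,[0,1,15],[0,0,0]]
    - [0.4,[0,1,50],[0,0,0]]
    - [0.4,[0,30,80],[0,0,0]]
    - [0.4,[0,30,80],[0,0,0]]

```text
time: 19.5
ee_pos: [0.5731, -0.1192, 0.0833]
tcp_rot: [179.6, 0.1, 96.1]
wrist_force: [0.4, -0.6, 0.4]
opening: 0.034
grasp_force: 0.0
```

```bash
python3 pred.py; python3 - <<'E'
from m import *
S={n:shot(n) for n in("scene","top")}; shims(S); reds(S)
O=np.array([526.3,-298.0]); ux=np.array([.1045,-.9945]); uy=np.array([.9945,.1045])
for n,(p,d,c) in S.items():
    W=cloud(d,c)*1000; m=(W[...,0]>530)&(W[...,0]<620)&(W[...,1]>-165)&(W[...,1]<-100)&(W[...,2]>15)&(W[...,2]<55)&(d>0)
    q=W[m]; X=(q[:,:2]-O)@ux; Y=(q[:,:2]-O)@uy; k=X<-133
    t=k&(q[:,2]>44)
    if t.sum(): print(n,"tab X",np.round(np.percentile(X[t],[3,97])),"Y",np.round(np.percentile(Y[t],[3,97])),"z",q[t][:,2].max().round(1), "low",np.round(np.percentile(Y[k&(q[:,2]<30)],[3,97])))
E
```

```text
[ 573.1 -119.2   83.3] [1.796e+02 1.000e-01 9.610e+01] [ 0.4 -0.6  0.4] [0.01 0.03 0.02] 34.0
scene shim? tab [ 571. -140.   50.] tabrect (array([ 569.7, -139.6]), array([18.5, 15.3]), 87.0) foot (array([ 572.3, -137.6]), array([19.1, 31.8]), 61.7)
scene shim? tab [425. 475.  52.] tabrect (array([423. , 474.5]), array([28.7, 58.1]), 16.5) foot (array([422.7, 472.7]), array([21.4, 56.9]), 11.3)
scene shim? tab [619. 382.  50.] tabrect (array([617.6, 380.9]), array([17.5, 30.3]), 17.5) foot (array([625.8, 360.3]), array([34.8, 74.7]), 23.5)
scene shim? tab [735. 338.  52.] tabrect (array([731.4, 337.1]), array([19.4, 46.4]), 40.2) foot (array([731.4, 334.5]), array([23.8, 47.7]), 31.5)
top shim? tab [766. -20.  55.] tabrect (array([767.3, -18.9]), array([127.7,  99.9]), 82.5) foot (array([762.8, -18.1]), array([140.9,  97.2]), 86.2)
top shim? tab [616. 380.  51.] tabrect (array([616.1, 379.6]), array([12.8, 29.8]), 23.1) foot (array([625.5, 359.4]), array([31.7, 73.2]), 21.9)
scene red [406. 265.] px 151 all [537. 294.  10.] boss [531.8 290.9  23.7] ray [534. 292.  11.]
scene red [443. 286.] px 169 all [532. 399.  11.] boss [527.1 396.4  23.6] ray [528. 397.  11.]
top red [239. 218.] px 62 all [526. 288.  16.] boss [528.3 289.7  23.8] ray [527. 289.  11.]
top red [210. 220.] px 58 all [520. 392.  18.] boss [523.6 392.7  23.8] ray [522. 394.  11.]
scene tab X [-159. -134.] Y [53. 68.] z 53.6 low [46. 77.]
```

Emit:
step_arm:
  targets:
    - [0.5,[4,45,0],[0,0,0.05]]
    - [0.5,[8,90,0],[0,0,0.1]]
    - [0.5,[12,135,0],[0,0,0.14]]
    - [0.5,[16,180,0],[0,0,0.14]]
    - [0.5,[20,220,0],[0,0,0.14]]
    - [0.5,[23,250,0],[0,0,0.14]]
    - [0.5,[23,250,0],[0,0,0.14]]

```text
time: 20.3
ee_pos: [0.5932, 0.1322, 0.0758]
tcp_rot: [-179.9, 0.0, 104.3]
wrist_force: [-1.0, -0.5, -0.1]
opening: 0.0425
grasp_force: 0.0
```

Emit:
step_arm:
  targets:
    - [0.5,[4,45,0],[0,0,0.05]]
    - [0.5,[8,90,0],[0,0,0.1]]
    - [0.5,[12,135,0],[0,0,0.139]]
    - [0.5,[16,180,0],[0,0,0.139]]
    - [0.5,[20,220,0],[0,0,0.139]]
    - [0.5,[23,250.8,0],[0,0,0.139]]
    - [0.5,[23,250.8,0],[0,0,0.139]]
    - [0.5,[23,250.8,0],[0,0,0.139]]

```text
time: 21.1
ee_pos: [0.6166, 0.3795, 0.0758]
tcp_rot: [-179.9, 0.1, 112.0]
wrist_force: [0.3, -0.7, -0.1]
opening: 0.0427
grasp_force: 0.0
```

Emit:
step_arm:
  targets:
    - [0.5,[0,0,-40],[0,0,0]]
    - [0.5,[0,0,-70],[0,0,0]]
    - [0.5,[0,0,-80],[0,0,0]]
    - [0.5,[0,0,-80],[0,0,0]]
    - [0,[0,0,-80],[0,0,0]]
    - [0,[0,0,-80],[0,0,0]]
    - [0,[0,0,-80],[0,0,0]]
    - [0,[0,0,-80],[0,0,0]]

```text
time: 21.9
ee_pos: [0.6179, 0.3808, -0.0004]
tcp_rot: [179.8, 0.0, 112.0]
wrist_force: [0.4, -1.8, 6.8]
opening: 0.0107
grasp_force: 40.0
```

Emit:
step_arm:
  targets:
    - [0,[0,0,0],[0,0,0]]
    - [0,[0,0,0],[0,0,0]]
    - [0,[0,0,0],[0,0,0]]

```text
time: 22.2
ee_pos: [0.6179, 0.3808, -0.0003]
tcp_rot: [179.8, 0.0, 112.0]
wrist_force: [0.3, -1.6, 6.8]
opening: 0.0108
grasp_force: 40.0
```

Emit:
step_arm:
  targets:
    - [0,[0,0,40],[0,0,0]]
    - [0,[0,0,78],[0,0,0]]
    - [0,[-16,-43,78],[0,0,-0.1]]
    - [0,[-32,-86,78],[0,0,-0.2]]
    - [0,[-48,-129,78],[0,0,-0.279]]
    - [0,[-64,-172,78],[0,0,-0.279]]
    - [0,[-80,-215,78],[0,0,-0.279]]
    - [0,[-80,-215,78],[0,0,-0.279]]

```text
time: 23.0
ee_pos: [0.5352, 0.1614, 0.0764]
tcp_rot: [180.0, 0.1, 95.8]
wrist_force: [0.8, 0.6, -0.7]
opening: 0.0106
grasp_force: 39.4
```

Emit:
step_arm:
  targets:
    - [0,[-16,-43,0],[0,0,0]]
    - [0,[-32,-86,0],[0,0,0]]
    - [0,[-48,-129,0],[0,0,0]]
    - [0,[-64,-172,0],[0,0,0]]
    - [0,[-80,-215,0],[0,0,0]]
    - [0,[-93.4,-251.3,0],[0,0,0]]
    - [0,[-93.4,-251.3,0],[0,0,0]]

```text
time: 23.7
ee_pos: [0.4426, -0.089, 0.0762]
tcp_rot: [179.9, 0.1, 95.8]
wrist_force: [-0.4, -0.1, -0.6]
opening: 0.0111
grasp_force: 39.5
```

Emit:
step_arm:
  targets:
    - [0,[0,0,-40],[0,0,0]]
    - [0,[0,0,-65],[0,0,0]]
    - [0,[0,0,-65],[0,0,0]]
    - [0,[0,0,-65],[0,0,0]]

```text
time: 24.1
ee_pos: [0.4438, -0.0854, 0.0111]
tcp_rot: [180.0, 0.0, 96.1]
wrist_force: [0.6, -0.3, 0.6]
opening: 0.011
grasp_force: 39.4
```

```bash
python3 pred.py; python3 - <<'E'
from h import *
for n in("scene","top"):
    p,d,c=shot(n); W=cloud(d,c)*1000
    m=(W[...,0]>400)&(W[...,0]<480)&(W[...,1]>-150)&(W[...,1]<-40)&(W[...,2]>12)&(W[...,2]<55)&(d>0)
    q=W[m]; print(n,len(q))
    if len(q)>20: r=cv2.minAreaRect(q[:,:2].astype(np.float32)); print(np.round(q.min(0)),np.round(q.max(0)),r)
    f=W[(W[...,0]>480)&(W[...,0]<540)&(W[...,1]>-125)&(W[...,1]<-95)&(W[...,2]>10)&(d>0)]; print("fulcrum",len(f))
E
```

```text
[443.8 -85.4  11.1] [180.    0.   96.1] [ 0.6 -0.3  0.6] [ 0.05 -0.01 -0.04] 11.0
scene 295
[ 428. -147.   12.] [468. -66.  55.] ((447.4248046875, -106.75596618652344), (34.78142547607422, 81.66706848144531), 6.243120193481445)
fulcrum 496
top 0
fulcrum 22
```

Emit:
step_arm:
  targets:
    - [0,[0,0,-9],[0,0,0]]
    - [0,[0,0,-12],[0,0,0]]
    - [0,[2,-20,-12],[0,0,0]]
    - [0,[4,-40,-12],[0,0,0]]
    - [0,[6,-58,-12],[0,0,0]]
    - [0,[7.1,-68,-12],[0,0,0]]
    - [0,[7.1,-68,-12],[0,0,0]]

```text
time: 24.9
ee_pos: [0.4517, -0.1555, -0.0004]
tcp_rot: [179.8, 0.1, 96.0]
wrist_force: [0.3, -3.0, 7.7]
opening: 0.011
grasp_force: 40.6
```

Emit:
step_arm:
  targets:
    - [0,[0.2,-2,0],[0,0,0]]
    - [0,[0.4,-4,0],[0,0,0]]
    - [0,[0.6,-6,0],[0,0,0]]
    - [0,[0.6,-6,0],[0,0,0]]
    - [0,[0.6,-6,0],[0,0,0]]

```text
time: 25.4
ee_pos: [0.4521, -0.1598, -0.0004]
tcp_rot: [179.8, 0.0, 96.1]
wrist_force: [-0.6, 3.3, 8.6]
opening: 0.0108
grasp_force: 40.8
```

Emit:
step_arm:
  targets:
    - [0,[0.2,-1.5,0],[0,0,0]]
    - [0,[0.3,-3,0],[0,0,0]]
    - [0,[0.3,-3,0],[0,0,0]]

```text
time: 25.7
ee_pos: [0.4523, -0.1618, -0.0004]
tcp_rot: [179.8, -0.1, 96.1]
wrist_force: [-0.9, 9.3, 9.8]
opening: 0.011
grasp_force: 41.0
```

Emit:
step_arm:
  targets:
    - [0,[0,1,0],[0,0,0]]
    - [0.4,[0,1,0],[0,0,0]]
    - [0.4,[0,1,0],[0,0,0]]
    - [0.4,[0,1,0],[0,0,0]]
    - [0.4,[0,1,15],[0,0,0]]
    - [0.4,[0,1,50],[0,0,0]]
    - [0.4,[0,30,80],[0,0,0]]
    - [0.4,[0,30,80],[0,0,0]]

```text
time: 26.5
ee_pos: [0.4533, -0.132, 0.0835]
tcp_rot: [179.6, 0.2, 96.1]
wrist_force: [-0.5, -0.2, -0.3]
opening: 0.0342
grasp_force: 0.0
```

Emit:
step_arm:
  targets:
    - [0,[30,0,0],[-0.1,0,0]]
    - [0,[62,0,0],[-0.2,0,0]]
    - [0,[62,-25,0],[-0.2,0,0]]
    - [0,[62,-51,0],[-0.2,0,0]]
    - [0,[62,-51,-30],[-0.2,0,0]]
    - [0,[62,-51,-52],[-0.2,0,0]]
    - [0,[62,-51,-52],[-0.2,0,0]]

```text
time: 27.2
ee_pos: [0.5112, -0.1838, 0.0234]
tcp_rot: [-178.5, 11.3, 96.2]
wrist_force: [-1.1, 0.0, 0.2]
opening: 0.0004
grasp_force: 0.0
```

```bash
python3 pred.py; python3 tilt.py; python3 - <<'E'
from h import *
O=np.array([526.3,-298.0]); ux=np.array([.1045,-.9945]); uy=np.array([.9945,.1045])
p,d,c=shot("scene"); W=cloud(d,c)*1000
X=(W[...,:2]-O)@ux; Y=(W[...,:2]-O)@uy
for s in(1,-1):
    for nm,z0,z1 in(("tab",44,56),("foot",18,28)):
        m=(X<-131)&(X>-175)&(abs(Y-60*s)<30)&(W[...,2]>z0)&(W[...,2]<z1)&(d>0)
        if m.sum()>5: print(s,nm,m.sum(),"X",np.round(np.percentile(X[m],[3,97]),1),"Y",np.round(np.percentile(Y[m],[3,97]),1))
m=(abs(X+122)<40)&(abs(Y)<28)&(W[...,2]>52)&(W[...,2]<110)&(d>0); q=W[m]; print("tip",np.round(q[np.argsort(q[:,2])[:8]]).tolist())
E
```

```text
[ 511.2 -183.8   23.4] [-178.5   11.3   96.2] [-1.1  0.   0.2] [ 0.22 -0.02 -0.06] 0.4
scene lip 334 z 46.1 tilt~ 0.0706
scene rim 345 z 141.1 tilt~ 0.0659
top rim 419 z 141.4 tilt~ 0.0725
1 tab 48 X [-161.3 -131.3] Y [41.6 70.1]
1 foot 58 X [-160.7 -131.6] Y [47.1 76.8]
-1 tab 40 X [-160.3 -132.2] Y [-64.8 -50.9]
-1 foot 48 X [-160.5 -133.6] Y [-72.3 -41.5]
tip [[498.0, -169.0, 53.0], [517.0, -182.0, 60.0], [518.0, -172.0, 61.0], [519.0, -167.0, 65.0], [518.0, -164.0, 65.0], [517.0, -169.0, 66.0], [515.0, -167.0, 66.0], [520.0, -171.0, 67.0]]
```

Emit:
step_arm:
  targets:
    - [0,[0,0,-7],[0,0,0]]
    - [0,[0,0,-12],[0,0,0]]
    - [0,[0,0,-15],[0,0,0]]
    - [0,[0,0,-18],[0,0,0]]
    - [0,[0,0,-20],[0,0,0]]
    - [0,[0,0,-22],[0,0,0]]
    - [0,[0,0,-22],[0,0,0]]

```text
time: 28.05
ee_pos: [0.5137, -0.1837, 0.0046]
tcp_rot: [-178.9, 11.4, 96.2]
wrist_force: [0.5, 2.0, 3.7]
opening: -0.0002
grasp_force: 1.8
```

Emit:
step_arm:
  targets:
    - [0,[0,0,-2],[0,0,0]]
    - [0,[0,0,-4],[0,0,0]]
    - [0,[0,0,-4],[0,0,0]]

```text
time: 28.35
ee_pos: [0.5141, -0.1838, 0.0033]
tcp_rot: [-178.9, 11.5, 96.2]
wrist_force: [-10.0, 7.2, 25.4]
opening: -0.0001
grasp_force: 13.4
```

```bash
python3 pred.py; python3 tilt.py
```

```text
[ 514.1 -183.8    3.3] [-178.9   11.5   96.2] [-10.    7.2  25.4] [ 0.87  1.78 -0.29] -0.1
scene lip 279 z 36.9 tilt~ 0.0308
scene rim 284 z 135.2 tilt~ 0.0321
top lip 32 z 34.9 tilt~ 0.0241
top rim 433 z 134.6 tilt~ 0.0293
```

Emit:
step_arm:
  targets:
    - [0,[0,0,40],[0,0,0]]
    - [0,[0,20,80],[0.1,0,0]]
    - [0.4,[0,60,79.5],[0.2,0,0]]
    - [0.4,[0,105,79.5],[0.2,0,0]]
    - [0.4,[5,150,79.5],[0.2,0,0]]
    - [0.4,[8,195,79.5],[0.2,0,0]]
    - [0.4,[8,240,79.5],[0.2,0,0]]
    - [0.4,[8,240,79.5],[0.2,0,0]]

```text
time: 29.25
ee_pos: [0.5209, 0.0603, 0.0793]
tcp_rot: [-180.0, -0.0, 96.3]
wrist_force: [0.4, -0.3, -0.0]
opening: 0.0343
grasp_force: 0.0
```

Emit:
step_arm:
  targets:
    - [0.4,[2,45,0],[0,0,0]]
    - [0.4,[4,90,0],[0,0,0]]
    - [0.4,[6,135,0],[0,0,0]]
    - [0.4,[8,180,0],[0,0,0]]
    - [0.4,[8.6,180,0],[0,0,0]]
    - [0.4,[8.6,180,0],[0,0,0]]

```text
time: 29.85
ee_pos: [0.5296, 0.2362, 0.0791]
tcp_rot: [-180.0, 0.1, 96.1]
wrist_force: [-0.2, -0.1, -0.3]
opening: 0.034
grasp_force: 0.0
```

```bash
python3 pred.py; python3 tilt.py; python3 - <<'E'
from m import *
S={n:shot(n) for n in("scene","top")}; reds(S)
O=np.array([526.3,-298.0]); ux=np.array([.1045,-.9945]); uy=np.array([.9945,.1045])
for n,(p,d,c) in S.items():
  W=cloud(d,c)*1000
  X=(W[...,:2]-O)@ux; Y=(W[...,:2]-O)@uy
  for s in(1,-1):
    for nm,z0,z1 in(("tab",46,56),("foot",18,28)):
        m=(X<-131)&(X>-175)&(abs(Y-60*s)<30)&(W[...,2]>z0)&(W[...,2]<z1)&(d>0)
        if m.sum()>5: print(n,s,nm,m.sum(),"X",np.round(np.percentile(X[m],[3,97]),1),"Y",np.round(np.percentile(Y[m],[3,97]),1))
E
```

```text
[529.6 236.2  79.1] [-1.80e+02  1.00e-01  9.61e+01] [-0.2 -0.1 -0.3] [-0.05 -0.    0.02] 34.0
scene lip 365 z 36.9 tilt~ 0.0313
scene rim 387 z 135.0 tilt~ 0.0301
top lip 484 z 36.5 tilt~ 0.0293
top rim 551 z 134.8 tilt~ 0.0292
scene red [406. 265.] px 152 all [536. 294.  12.] boss [532.4 291.1  23.6] ray [533. 292.  11.]
scene red [443. 286.] px 169 all [532. 398.  11.] boss [526.9 396.4  23.8] ray [528. 397.  11.]
scene 1 tab 42 X [-160.2 -133.1] Y [54.3 68.7]
scene 1 foot 52 X [-161.6 -131.6] Y [47.9 76.3]
scene -1 tab 34 X [-159.8 -132.1] Y [-63.3 -50.6]
scene -1 foot 49 X [-162.1 -132.2] Y [-70.9 -41.7]
top 1 tab 24 X [-159.1 -133.3] Y [52.8 64. ]
top 1 foot 32 X [-159.2 -133.5] Y [44.1 73.3]
top -1 tab 28 X [-158.  -133.2] Y [-66.1 -54.9]
top -1 foot 37 X [-158.8 -131.9] Y [-74.8 -45.9]
```

Emit:
step_arm:
  targets:
    - [0.6,[0,40,0],[0,0,0]]
    - [0.6,[0,54,-30],[0,0,0]]
    - [0.6,[0,54,-70],[0,0,0]]
    - [0.6,[0,54,-92],[0,0,0]]
    - [0.6,[0,54,-98],[0,0,0]]
    - [0.6,[0,54,-98],[0,0,0]]

```text
time: 30.65
ee_pos: [0.5298, 0.289, -0.0185]
tcp_rot: [-180.0, 0.1, 96.0]
wrist_force: [-0.7, -0.1, 0.7]
opening: 0.0511
grasp_force: 0.0
```

Emit:
step_arm:
  targets:
    - [0,[0,0,0],[0,0,0]]
    - [0,[0,0,0],[0,0,0]]
    - [0,[0,0,0],[0,0,0]]
    - [0,[0,0,0],[0,0,0]]
    - [0,[0,0,0],[0,0,0]]
    - [0,[0,0,0],[0,0,0]]
  force: 30

```text
time: 31.25
ee_pos: [0.531, 0.2903, -0.0163]
tcp_rot: [179.8, 0.0, 96.0]
wrist_force: [-0.3, -1.5, 7.2]
opening: 0.0188
grasp_force: 29.1
```

Emit:
step_arm:
  targets:
    - [0,[0,0,40],[0,0,0]]
    - [0,[0,0,88],[0,0,0]]
    - [0,[0,0,136],[0,0,0]]
    - [0,[0,0,170],[0,0,0]]
    - [0,[0,0,170],[0,0,0]]

```text
time: 31.75
ee_pos: [0.5319, 0.2911, 0.1585]
tcp_rot: [179.5, -0.2, 96.0]
wrist_force: [0.8, -0.1, -0.0]
opening: 0.0191
grasp_force: 29.4
```

```bash
python3 pred.py; python3 - <<'E'
from m import *
reds({n:shot(n) for n in("scene","top")})
E
```

```text
[531.9 291.1 158.5] [179.5  -0.2  96. ] [ 0.8 -0.1 -0. ] [0.   0.02 0.05] 19.1
scene red [414. 214.] px 117 all [541. 299. 183.] boss None ray [357. 194.  11.]
scene red [443. 286.] px 169 all [532. 399.  11.] boss [526.4 396.   23.6] ray [528. 397.  11.]
```

Emit:
step_arm:
  targets:
    - [0,[-2,-45,10],[0,0,0]]
    - [0,[-4,-90,10],[0,0,0]]
    - [0,[-6,-135,10],[0,0,0]]
    - [0,[-8,-180,10],[0,0,0]]
    - [0,[-10,-225,10],[0,0,0]]
    - [0,[-12,-270,10],[0,0,0]]
    - [0,[-14,-310,10],[0,0,0]]
    - [0,[-16,-345,10],[0,0,0]]

```text
time: 32.65
ee_pos: [0.5128, -0.0569, 0.16]
tcp_rot: [-179.9, 0.0, 96.0]
wrist_force: [0.7, -0.4, -0.7]
opening: 0.019
grasp_force: 29.4
```

Emit:
step_arm:
  targets:
    - [0,[-2,-45,0],[0,0,0]]
    - [0,[-4,-90,0],[0,0,0]]
    - [0,[-6,-135,0],[0,0,0]]
    - [0,[-8,-180,0],[0,0,0]]
    - [0,[-12,-225,0],[0,0,0]]
    - [0,[-16.4,-265,0],[0,0,0]]
    - [0,[-16.4,-278.6,0],[0,0,0]]
    - [0,[-16.4,-278.6,0],[0,0,0]]

```text
time: 33.45
ee_pos: [0.4966, -0.3348, 0.1597]
tcp_rot: [-179.9, -0.1, 95.9]
wrist_force: [0.4, -0.2, 0.9]
opening: 0.0189
grasp_force: 29.4
```

Emit:
step_arm:
  targets:
    - [0,[0,0,-30],[0,0,0]]
    - [0,[0,0,-55],[0,0,0]]
    - [0,[0,0,-68],[0,0,0]]
    - [0,[0,0,-68],[0,0,0]]

```text
time: 33.85
ee_pos: [0.4967, -0.3317, 0.0915]
tcp_rot: [-179.8, -0.1, 96.1]
wrist_force: [0.5, 0.0, 0.8]
opening: 0.019
grasp_force: 29.4
```

Emit:
step_arm:
  targets:
    - [0,[0,0,-3],[0,0,0]]
    - [0,[0,0,-6],[0,0,0]]
    - [0,[0,0,-7],[0,0,0]]
    - [0,[0,0,-7],[0,0,0]]

```text
time: 34.25
ee_pos: [0.4977, -0.3337, 0.0872]
tcp_rot: [180.0, 0.1, 96.0]
wrist_force: [0.4, -0.2, -0.7]
opening: 0.0189
grasp_force: 29.4
```

Emit:
step_arm:
  targets:
    - [0,[0,0,-2],[0,0,0]]
    - [0,[0,0,-2],[0,0,0]]

```text
time: 34.45
ee_pos: [0.4975, -0.3337, 0.0847]
tcp_rot: [180.0, 0.1, 96.0]
wrist_force: [0.3, -0.2, 1.4]
opening: 0.0187
grasp_force: 29.5
```

Emit:
step_arm:
  targets:
    - [0.45,[0,0,0],[0,0,0]]
    - [0.45,[0,0,0],[0,0,0]]
    - [0.45,[0,0,0],[0,0,0]]
    - [0.45,[0,0,20],[0,0,0]]
    - [0.45,[0,0,50],[0,0,0]]
    - [0.45,[0,0,80],[0,0,0]]
    - [0.45,[2,45,80],[0,0,0]]
    - [0.45,[4,90,80],[0,0,0]]

```text
time: 35.25
ee_pos: [0.5018, -0.2435, 0.1655]
tcp_rot: [179.9, 0.1, 95.9]
wrist_force: [0.2, 0.7, -0.0]
opening: 0.0384
grasp_force: 0.0
```

Emit:
step_arm:
  targets:
    - [0.6,[2,45,0],[0,0,0]]
    - [0.6,[4,90,0],[0,0,0]]
    - [0.6,[6,135,0],[0,0,0]]
    - [0.6,[8,180,0],[0,0,0]]
    - [0.6,[10,225,0],[0,0,0]]
    - [0.6,[12,270,0],[0,0,0]]
    - [0.6,[12,315,0],[0,0,0]]
    - [0.6,[12,315,0],[0,0,0]]

```text
time: 36.05
ee_pos: [0.5132, 0.0759, 0.1646]
tcp_rot: [180.0, -0.0, 96.3]
wrist_force: [-1.0, -0.2, -0.0]
opening: 0.0508
grasp_force: 0.0
```

```bash
python3 pred.py; python3 - <<'E'
from m import *
S={n:shot(n) for n in("scene","top")}; reds(S); p=S["scene"][0]
cv2.imwrite("pics/v4.png",cv2.resize(p[85:215,190:350,::-1],None,fx=4.4,fy=4.4,interpolation=2))
E
```

```text
[513.2  75.9 164.6] [180.   -0.   96.3] [-1.  -0.2 -0. ] [-0.03  0.01  0.02] 50.8
scene red [250. 135.] px 88 all [ 503. -331.  114.] boss None ray [ 397. -467.   11.]
scene red [443. 286.] px 169 all [532. 399.  10.] boss [526.6 395.8  23.4] ray [528. 397.  11.]
top red [210. 220.] px 58 all [520. 392.  18.] boss [523.  394.7  23.6] ray [521. 393.  11.]
top red [419. 221.] px 100 all [ 494. -330.  112.] boss None ray [ 508. -357.   11.]
```

View pics/v4.png

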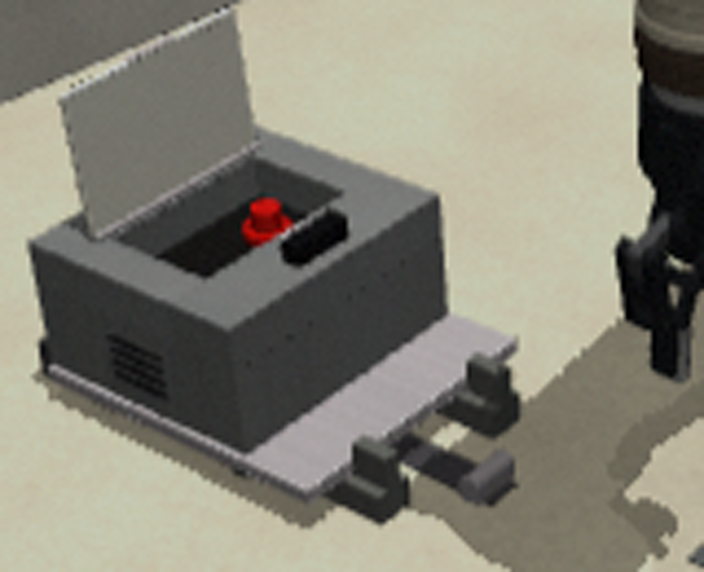

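Block 1 stands upright in the well at crop (267,225), and both shim tabs meet the lip edge at (375,470) and (490,390).

Emit:
step_arm:
  targets:
    - [0.6,[2,45,0],[0,0,0]]
    - [0.6,[4,90,0],[0,0,0]]
    - [0.6,[6,135,-20],[0,0,0]]
    - [0.6,[8,178,-40],[0,0,0]]
    - [0.6,[9,221,-60],[0,0,0]]
    - [0.6,[10,264,-80],[0,0,0]]
    - [0.6,[11,305,-90],[0,0,0]]
    - [0.6,[11.2,322.9,-95],[0,0,0]]

```text
time: 36.95
ee_pos: [0.5247, 0.3955, 0.0677]
tcp_rot: [-179.9, 0.1, 96.1]
wrist_force: [-0.6, -0.2, -0.0]
opening: 0.051
grasp_force: 0.0
```

Emit:
step_arm:
  targets:
    - [0.6,[0,0,-45],[0,0,0]]
    - [0.6,[0,0,-80],[0,0,0]]
    - [0.6,[0,0,-88],[0,0,0]]
    - [0.6,[0,0,-88],[0,0,0]]
    - [0,[0,0,-88],[0,0,0]]
    - [0,[0,0,-88],[0,0,0]]
    - [0,[0,0,-88],[0,0,0]]
    - [0,[0,0,-88],[0,0,0]]
  force: 30

```text
time: 37.75
ee_pos: [0.5261, 0.3948, -0.0155]
tcp_rot: [179.8, -0.0, 96.0]
wrist_force: [0.8, -2.4, 6.5]
opening: 0.0189
grasp_force: 29.1
```

Emit:
step_arm:
  targets:
    - [0,[0,0,0],[0,0,0]]
    - [0,[0,0,0],[0,0,0]]
    - [0,[0,0,45],[0,0,0]]
    - [0,[0,0,93],[0,0,0]]
    - [0,[0,0,141],[0,0,0]]
    - [0,[0,0,180],[0,0,0]]
    - [0,[0,0,180],[0,0,0]]

```text
time: 38.45
ee_pos: [0.5266, 0.3957, 0.1701]
tcp_rot: [179.4, -0.3, 96.0]
wrist_force: [0.8, 1.6, -0.9]
opening: 0.0186
grasp_force: 29.4
```

Emit:
step_arm:
  targets:
    - [0,[2,-46,0],[0,0,0]]
    - [0,[4,-92,0],[0,0,0]]
    - [0,[7,-138,0],[0,0,0]]
    - [0,[10,-184,0],[0,0,0]]
    - [0,[13,-230,0],[0,0,0]]
    - [0,[15,-276,0],[0,0,0]]
    - [0,[17,-320,0],[0,0,0]]
    - [0,[18,-360,0],[0,0,0]]

```text
time: 39.25
ee_pos: [0.5425, 0.0323, 0.1623]
tcp_rot: [179.9, 0.1, 96.0]
wrist_force: [0.9, -0.4, -1.2]
opening: 0.0186
grasp_force: 29.4
```

Emit:
step_arm:
  targets:
    - [0,[2,-46,0],[0,0,0]]
    - [0,[4,-92,0],[0,0,0]]
    - [0,[7,-138,0],[0,0,0]]
    - [0,[10,-184,0],[0,0,0]]
    - [0,[13,-230,0],[0,0,0]]
    - [0,[15,-276,0],[0,0,0]]
    - [0,[17,-320,0],[0,0,0]]
    - [0,[18.4,-361.3,0],[0,0,0]]

```text
time: 40.05
ee_pos: [0.5608, -0.3291, 0.1621]
tcp_rot: [179.9, 0.1, 96.0]
wrist_force: [0.3, 0.9, -0.4]
opening: 0.0189
grasp_force: 29.4
```

Emit:
step_arm:
  targets:
    - [0,[0,0,0],[0,0,0]]
    - [0,[0,0,-35],[0,0,0]]
    - [0,[0,0,-60],[0,0,0]]
    - [0,[0,0,-72],[0,0,0]]
    - [0,[0,0,-75],[0,0,0]]
    - [0,[0,0,-77],[0,0,0]]
    - [0,[0,0,-77],[0,0,0]]

```text
time: 40.75
ee_pos: [0.5617, -0.327, 0.0861]
tcp_rot: [179.9, 0.1, 96.1]
wrist_force: [-0.9, -0.6, -0.5]
opening: 0.0187
grasp_force: 29.5
```

Emit:
step_arm:
  targets:
    - [0,[0,0,-1],[0,0,0]]
    - [0.45,[0,0,-1],[0,0,0]]
    - [0.45,[0,0,-1],[0,0,0]]
    - [0.45,[0,0,-1],[0,0,0]]
    - [0.45,[0,0,25],[0,0,0]]
    - [0.45,[0,20,70],[0,0,0]]
    - [0,[0,40,115],[0,0,0]]
    - [0,[0,60,155],[0,0,0]]

```text
time: 41.55
ee_pos: [0.5608, -0.2663, 0.242]
tcp_rot: [179.9, 0.1, 96.0]
wrist_force: [0.6, -0.7, 0.4]
opening: 0.0097
grasp_force: 0.0
```

```bash
python3 pred.py; python3 - <<'E'
from m import *
S={n:shot(n) for n in("scene","top")}; reds(S)
O=np.array([526.3,-298.0]); ux=np.array([.1045,-.9945]); uy=np.array([.9945,.1045])
for n,(p,d,c) in S.items():
    W=cloud(d,c)*1000; X=(W[...,:2]-O)@ux; Y=(W[...,:2]-O)@uy
    for z0 in(150,180,210,225,235):
        m=(abs(Y)<75)&(X>70)&(X<140)&(abs(W[...,2]-z0)<5)&(d>0)
        if m.sum()>5: print(n,z0,m.sum(),"X",np.round(np.percentile(X[m],[5,50,95])))
    m=(abs(Y)<75)&(X>70)&(X<140)&(W[...,2]>140)&(d>0); print("zmax",np.percentile(W[...,2][m],99))
# path
H=np.array([82.,134.]); T=.2
P0=np.r_[561.4,-326.5+60,85+155.]; print("cmd",P0)
zt=np.array([0,0,-1.]); from scipy.spatial.transform import Rotation as Ro
rv=-T*np.r_[uy,0]; z_t=Ro.from_rotvec(rv).apply(zt); print("turn",rv.round(3))
def tcp(X,Z): return np.r_[O+X*ux,Z]+34*z_t
for nm,X,Z in[("over",138,275)]: print(nm,np.round(tcp(X,Z)-P0,1))
B=tcp(138,275)
for th,off,r in[(2.1,14,88),(1.9,14,88),(1.7,14,88),(1.5,14,90),(1.3,13,90),(1.1,12,90),(.9,10,92),(.7,8,92),(.5,6,92),(.35,5,92),(.2,4,92)]:
    X=H[0]-r*np.cos(th)+off*np.sin(th); Z=H[1]+r*np.sin(th)+off*np.cos(th)
    t=tcp(X,Z); print(th,"X,Z",round(X),round(Z),"shift from over",np.round(t-B,1),"r",round(np.hypot(*t[:2])))
E
```

```text
[ 560.8 -266.3  242. ] [1.799e+02 1.000e-01 9.600e+01] [ 0.6 -0.7  0.4] [-0.01 -0.05  0.04] 9.7
scene red [250. 135.] px 85 all [ 503. -329.  116.] boss None ray [ 396. -468.   11.]
scene red [235. 143.] px 69 all [ 565. -322.  120.] boss None ray [ 464. -463.   11.]
scene 150 119 X [82. 86. 91.]
scene 180 119 X [84. 88. 92.]
scene 210 94 X [87. 91. 95.]
scene 225 107 X [88. 92. 96.]
scene 235 110 X [90. 93. 99.]
zmax 241.60054474383267
zmax 241.71080178023408
cmd [ 561.4 -266.5  240. ]
turn [-0.199 -0.021 -0.   ]
over [ -20.  -175.5    1.7]
2.1 X,Z 139 203 shift from over [  0.1  -0.5 -72.1] r 699
1.9 X,Z 124 213 shift from over [ -1.5  14.2 -62.3] r 689
1.7 X,Z 107 219 shift from over [ -3.2  30.6 -55.5] r 677
1.5 X,Z 90 225 shift from over [ -5.1  48.1 -50.2] r 665
1.3 X,Z 70 224 shift from over [ -7.1  67.2 -50.8] r 653
1.1 X,Z 52 220 shift from over [ -9.   85.7 -55.3] r 641
0.9 X,Z 33 212 shift from over [-11.  104.8 -62.7] r 629
0.7 X,Z 17 199 shift from over [-12.7 120.5 -75.6] r 619
0.5 X,Z 4 183 shift from over [-14.  133.1 -91.6] r 611
0.35 X,Z -3 170 shift from over [ -14.7  139.9 -104.8] r 607
0.2 X,Z -7 156 shift from over [ -15.2  144.6 -118.8] r 604
```

Emit:
step_arm:
  targets:
    - [0,[-5,-45,2],[-0.1,-0.01,0]]
    - [0,[-10,-90,2],[-0.199,-0.021,0]]
    - [0,[-15,-135,2],[-0.199,-0.021,0]]
    - [0,[-20,-175.5,1.7],[-0.199,-0.021,0]]
    - [0,[-20,-175.5,1.7],[-0.199,-0.021,0]]
    - [0,[-20,-175.5,-30],[-0.199,-0.021,0]]
    - [0,[-20,-175.5,-60],[-0.199,-0.021,0]]
    - [0,[-20,-175.5,-60],[-0.199,-0.021,0]]

```text
time: 42.45
ee_pos: [0.5393, -0.441, 0.1742]
tcp_rot: [-179.7, 11.2, 96.1]
wrist_force: [0.3, 1.3, -0.3]
opening: 0.0001
grasp_force: 0.0
```

Emit:
step_arm:
  targets:
    - [0,[-1.5,14,0],[0,0,0]]
    - [0,[-3,30,6],[0,0,0]]
    - [0,[-5,48,11],[0,0,0]]
    - [0,[-7,67,11],[0,0,0]]
    - [0,[-9,86,6],[0,0,0]]
    - [0,[-9,86,6],[0,0,0]]

```text
time: 43.05
ee_pos: [0.5326, -0.3537, 0.188]
tcp_rot: [179.9, 11.6, 96.2]
wrist_force: [-0.3, -0.6, -0.1]
opening: -0.0002
grasp_force: 0.0
```

```bash
cat > lid.py <<'E'
from h import *
O=np.array([526.3,-298.0]); ux=np.array([.1045,-.9945]); uy=np.array([.9945,.1045])
for n in("scene","top"):
    p,d,c=shot(n); W=cloud(d,c)*1000; X=(W[...,:2]-O)@ux; Y=(W[...,:2]-O)@uy
    m=(abs(Y)<78)&(abs(Y)>45)&(X>-60)&(X<130)&(W[...,2]>143)&(W[...,2]<260)&(d>0)
    q=np.c_[X[m],W[...,2][m]-135]; q[:,0]-=82
    if len(q)>20:
        a=np.arctan2(q[:,1],-q[:,0]); r=np.hypot(*q.T); k=(r>40)&(r<115); print(n,k.sum(),"lid angle",np.round(np.percentile(a[k],[20,50,80]),2))
E
python3 lid.py; python3 pred.py
```

```text
scene 185 lid angle [1.03 1.04 1.06]
[ 532.6 -355.7  187.6] [179.9  11.6  96.1] [0.4 0.1 0.3] [ 0.16  0.02 -0.03] -0.1
```

Emit:
step_arm:
  targets:
    - [0,[-2,19,-7],[0,0,0]]
    - [0,[-3.7,35,-20],[0,0,0]]
    - [0,[-5,47,-36],[0,0,0]]
    - [0,[-5.7,54,-50],[0,0,0]]
    - [0,[-6.2,59,-64],[0,0,0]]
    - [0,[-6.2,61,-70],[0,0,0]]
    - [0,[-6.2,61,-70],[0,0,0]]

```text
time: 43.85
ee_pos: [0.5259, -0.2957, 0.116]
tcp_rot: [180.0, 11.5, 96.0]
wrist_force: [0.0, 0.1, -0.2]
opening: 0.0
grasp_force: 0.0
```

```bash
python3 lid.py; python3 pred.py; python3 tilt.py
```

```text
scene 186 lid angle [0.12 0.14 0.17]
[ 526.2 -295.9  116.5] [179.9  11.5  96. ] [-0.4  0.5  1.1] [ 0.21  0.02 -0.03] 0.1
scene lip 370 z 36.9 tilt~ 0.0312
scene rim 452 z 135.3 tilt~ 0.0324
top lip 340 z 36.7 tilt~ 0.0295
top rim 89 z 134.7 tilt~ 0.0269
```

Emit:
step_arm:
  targets:
    - [0,[0,0,-3],[0,0,0]]
    - [0,[0,0,-6],[0,0,0]]
    - [0,[0,0,-8],[0,0,0]]
    - [0,[0,0,-8],[0,0,0]]

```text
time: 44.45
ee_pos: [0.5259, -0.2955, 0.1076]
tcp_rot: [180.0, 11.5, 96.0]
wrist_force: [0.7, -0.4, 0.2]
opening: 0.0002
grasp_force: 0.4
```

Emit:
step_arm:
  targets:
    - [0,[0,0,-2],[0,0,0]]
    - [0,[0,0,-4],[0,0,0]]
    - [0,[0,0,-4],[0,0,0]]

```text
time: 44.75
ee_pos: [0.5263, -0.2957, 0.1068]
tcp_rot: [179.8, 11.6, 96.0]
wrist_force: [-6.9, 5.3, 18.7]
opening: -0.0001
grasp_force: 9.3
```

```bash
python3 lid.py; python3 pred.py; python3 tilt.py
```

```text
scene 14 lid angle [0.1  0.11 0.14]
[ 526.4 -295.7  106.7] [179.8  11.6  96. ] [-6.   5.9 18.9] [ 0.71  1.32 -0.2 ] -0.0
scene lip 365 z 37.1 tilt~ 0.0319
scene rim 425 z 135.2 tilt~ 0.0319
top lip 335 z 36.6 tilt~ 0.0293
top rim 79 z 134.7 tilt~ 0.0263
```

Emit:
step_arm:
  targets:
    - [0,[0,0,-1],[0,0,0]]
    - [0,[0,0,-1],[0,0,0]]
    - [0,[0,0,20],[0,0,0]]
    - [0,[0,30,60],[0,0,0]]
    - [0,[-20,75,80],[0,0,0]]
    - [0,[-50,110,100],[0,0,0]]
    - [0,[-90,130,120],[0,0,0]]
    - [0,[-130,130,140],[0,0,0]]

```text
time: 45.75
ee_pos: [0.3947, -0.1636, 0.2441]
tcp_rot: [-180.0, 11.5, 96.2]
wrist_force: [0.8, -1.1, 0.6]
opening: -0.0003
grasp_force: 0.0
```

```bash
python3 tilt.py; python3 - <<'E'
from h import *
O=np.array([526.3,-298.0]); ux=np.array([.1045,-.9945]); uy=np.array([.9945,.1045])
p,d,c=shot("scene")
W=cloud(d,c)*1000; X=(W[...,:2]-O)@ux; Y=(W[...,:2]-O)@uy
for x in range(-60,90,15):
    m=(abs(X-x)<7)&(abs(Y)<70)&(abs(Y)>30)&(W[...,2]>110)&(W[...,2]<200)&(d>0); print(x,m.sum(),round(float(np.median(W[...,2][m])),1))
cv2.imwrite("pics/v5.png",cv2.resize(p[85:345,180:530,::-1],None,fx=2.2,fy=2.2,interpolation=2))
E
```

```text
scene lip 371 z 36.8 tilt~ 0.0309
scene rim 416 z 135.4 tilt~ 0.0332
top lip 235 z 36.5 tilt~ 0.0291
top rim 294 z 135.2 tilt~ 0.0322
-60 152 131.9
-45 66 135.2
-30 73 135.9
-15 70 140.6
0 66 140.2
15 61 140.1
30 60 139.5
45 62 138.8
60 59 138.6
75 53 138.4
```

View pics/v5.png

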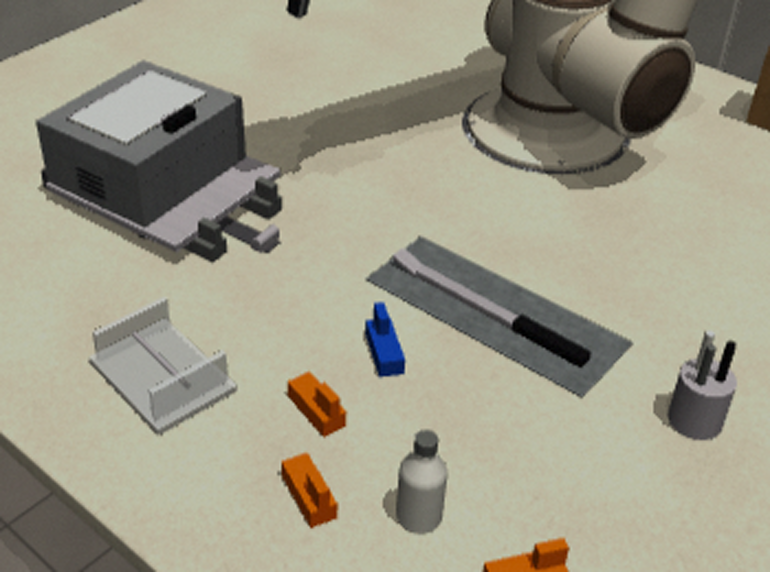

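The lid is shut flat at crop (137,105), both shims are home at the lip, the bar lies on its mat, the bystanders are untouched, and no red blocks remain on the counter.

```bash
python3 -c "
from workcell import bot
print(bot.job_done())"
```

```text
the job is handed in; nothing more can be done
None
```

I handed the job in after about 46 s of robot time: the blocker measures about 0.03 tilt on both home shims, the bar is flat on its mat, both red blocks are in the well, and the lid is shut; the verdict itself was not shown.

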